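# Open the label printer's double-latched hood

### The arm

A 6-joint arm with a two-finger parallel gripper is mounted at the origin on the work surface. World frame = base frame: x ahead of the robot, y to its left, z up, the work surface at z = 0. Lengths are in mm, angles in degrees, forces in N, time in s.
With the tool pointing down it reaches from about 350 to 725 mm from the base axis. Payload 4.3 kg.
Tool frame: the origin (TCP) lies on the centre line of the jaws, within the pads' length; the fingertips stand 11 mm ahead of it and the grasp point (between the pads) lies 8 mm behind it; y points along the fingers, z is the direction in which the jaws open and shut, and the axes are right-handed (so a half turn about y gives the same grasp; the last joint's range is limited). The gripper opens to 85 mm and grips with 20 to 120 N. Pads are 22 mm wide; open, the fingers measure 114 mm over their backs; the gripper's body (76 mm by 85 mm) begins 54 mm behind the grasp point. The pads swing forward as they close: fully open they stand 13 mm farther back than shut.
Start: joints at [70.285, 21.618, 4.641, 73.018, 0, 83.68], TCP at [133.218, 559.391, 242.329] pointing down, gripper open.
Joint ranges: [-156.06, 156.06], [-48.1, 94.91], [-58.44, 69.94], [-101.28, 121.22], [-78.64, 73.56], [-180, 180]. Speed limits (degrees/s): [147.25, 147.25, 180, 180, 180, 180].

### API

Orientations are given as [roll, pitch, yaw] about the fixed x, y, z axes, in that order (R = Rz(yaw) Ry(pitch) Rx(roll)).
In Python, from workcell import bot gives the robot as it stands.
- The arm moves only by the tool apply_moves, never from a script. Its argument "increments" is a list of rows, each an object of numbers: "x", "y", "z": the shift along the tool's x, y, z in cm; "twist": the turn about the tool's y in degrees. In form: [{"x": .., "y": .., "z": .., "twist": ..}, ...]. A call has exactly 8 rows; each row is the pose to reach, as a shift and turn from the pose commanded when the call began, along the tool's axes at that moment; what a row does not reach only later rows make up. A row lasts 1/10 s, in which the tool goes at most 50 mm and 8.59 degrees, less where a joint would pass 70% of its speed; a pose out of reach is approached as far as the arm can. A call with a gripper value outside its range is refused whole. "grip" is the opening, from 0 (shut) to 1 (fully open), set as the call begins (left out, the last holds). The fingers move at their own pace and stop on an object; "force" is the grip in N (left out, the last holds). Time passes only in rows, so rows that repeat a pose let the fingers close, or fill a call up. It gives the time, the measured TCP pose, the force and the opening at its end, in the units of the state.
- bot.read_state(): the state, without advancing time (a new reading comes with each control period).
- bot.get_image(name): name is "scene" or "top" or "wrist"; returns a dict with "image" (480x640x3 uint8, blue, green, red), "fx", "fy", "cx", "cy" (pixels), "view" (4x4, takes a point from world to camera coordinates). Camera axes: x right, y up, looking along -z (the intrinsics and any distortion apply to the point x, -y, -z); pixel columns grow to the right and rows downward; lengths in mm; the calibration is good to about 2 mm. The wrist camera is an equidistant fisheye: a pixel r from the principal point sees the ray r / f radians off the axis. A picture is of the moment at which its call begins. There is no depth.
- bot.close_job(): hands the job in, once; it reports no verdict.
The state is a dict: "time": time; "q": joint angles; "joint_vel": joint speeds; "effort": joint torques, N m; "position": TCP position; "tcp_rot": TCP orientation; "ft_force": force on the tool from outside, world axes, zero at the start; "wrist_torque": the same for the moment, N m; "opening": finger opening in mm.
Only numpy, scipy, OpenCV 4.12 (cv2) and the standard library are available. Lean on these libraries where they do the work, as an engineer would, in place of code of your own. Each camera call takes 0.05 s, during which the arm holds its last target.

### The job

Open the label printer ready for a new roll: turn the wing latch on its hood clockwise as far as it goes, lift the hood's front lip a little until the safety catch holds it, feel along under the lip from the right for the hidden catch, push it to the left and, holding it aside, lift the hood free and swing it up nearly to its stop, where it stays by itself. Be gentle: never strain the hood against the latch or the catch or force the catch's tongue, and do not disturb the other things on the counter.

Things in the scene. Friction and masses are not known exactly. Their poses are not given: they have to be found in the camera images.
- printer: Label printer fixed on the counter, grey lower body, pale hood; 240 deep (x) x 300 wide (y) x 182 mm high. Origin: middle of its underside, z up. Front along its -x; +y is left as one faces the front. The body's front wall is 50 mm behind the hood's lip, so the lip overhangs an open recess along the front (a 10 mm high tray at its foot).
- hood_lip (a point): Middle of the hood's front lip, a round bar 10 mm thick, 286 mm long along the printer's y; shut, 118 mm in front of the origin, 127 mm up. Lift it from below, e.g. with shut fingers tilted 35 to 45 degrees forward, tips 15 to 25 mm behind it. Behind it a 4 mm thick flange goes 18 mm inward; above it is the hood's upright front. Axes: x towards the hinge, z off the hood's top.
- hood_hinge (a point): Point on the hood's hinge axis (along the printer's y) at mid width, 233 mm behind the lip and 127 mm above the counter, at the back of the printer.
- hood (a joint): Hood angle, rad: 0 shut, stop at 1.15. Stiff hinge: it stays where it is left; raising it takes 4 to 9 N at the lip. With the wing latch shut the lip rises only about 4 mm; with it open, the safety catch stops it at 0.065 to 0.105, the lip 15 to 24 mm up.
- latch_grip (a point): Centre of the black wing knob (primary latch) on the hood's flat top, 35 mm in front of the printer's origin at mid width. The wing is a bar 46 long (its x) x 12 wide x 24 mm high, its centre 24 mm above the hood's top, which is 182 mm above the counter. It turns about the vertical.
- latch (a joint): Wing latch, rad: 0 to 0.2 shut (wing along the printer's x); it turns clockwise seen from above, stop at 1.45; the cam below is clear of its keeper beyond 1.2. Friction about 0.06 N m.
- catch (a joint): Hidden safety catch, rad: 0 engaged; frees the hood beyond 0.42, stop 0.60. A pawl inside the hood's front, anywhere within 50 mm of mid width (not measured): feel for it, sliding left from the right end. It turns only to the left (+y), against a spring: 1 to 3 N at first; free after 8 to 15 mm at 3 to 6 N, stop 5 to 8 mm farther. Hold it aside until the hood has risen 12 mm more.
- catch_line (a point): Middle of the line, along the printer's y, on which the catch's tongue lies: 106 mm in front of the origin, 115 mm up. Tongue: steel, 8 wide (y), 19 mm high (106 to 125 mm up, +-4), reaching forward from its upright pin (80 mm ahead of the origin) to just behind the lip's bar. Its hook is at 150 mm: once the hood is free, slide the finger back right, clear of the catch, before lifting on.
- label_roll: Bystander: spare roll of labels standing on its end, a white paper cylinder 100 mm across and 104 mm high with a 25 mm bore. Origin: middle of its underside.
- notebook: Bystander: closed notebook lying flat, 150 x 210 x 14 mm. Origin: middle of its underside.
- screwdriver: Bystander: screwdriver lying flat, black handle, 200 mm long and 26 mm thick. Origin: middle of its length, on the counter.
- stapler: Bystander: black desk stapler, 140 x 32 x 45 mm. Origin: middle of its underside.
- mug: Bystander: white mug, 80 mm across, 92 mm high. Origin: middle of its underside.
- parts_tray: Bystander: open beige small-parts tray with four cells, 160 x 110 x 45 mm. Origin: middle of its underside.
- tape_dispenser: Bystander: heavy black tape dispenser, 150 x 60 x 84 mm. Origin: middle of its underside.

How it is judged (in metres and radians):
On the way, in this order (a step that is already met when the one before it is completed fails the run):
1. the wing latch is turned to open while the hood is still down (value of joint latch above 1.2 rad and value of joint hood below 0.03 rad), for 0.1 s.
2. the hood is lifted a little and rests on the engaged safety catch (value of joint hood between 0.045 and 0.12 rad and value of joint catch below 0.1 rad), for 0.1 s.
3. the safety catch is pushed aside with the hood still only a little lifted (value of joint catch above 0.35 rad and value of joint hood below 0.2 rad), for 0.1 s.
At the end, for the whole second after the job is handed in: The hood stands open by itself at more than 1.0 rad (its stop is at 1.15), at rest, the wing latch still turned open (beyond 1.1 rad) and the safety catch sprung back (below 0.1 rad) (value of joint hood above 1 rad and velocity of joint hood between -0.05 and 0.05 rad/s and value of joint latch above 1.1 rad and value of joint catch below 0.1 rad); the robot touches nothing.
It fails at once if the hood is strained against its safety catch with more than 20 N (contact force between hood and catch above 20 N).
It fails at once if the hood is strained against its shut latch's keeper with more than 20 N (contact force between latch and printer above 20 N).
It fails at once if the catch is pushed with more than 20 N (contact force between any of the fingers, the arm and catch above 20 N).
It fails at once if a bystander is moved by more than 30 mm (distance of any of label_roll, notebook, screwdriver, stapler, mug, parts_tray, tape_dispenser from where it was at the start of the episode above 0.03 m).
It also fails if it takes over 69 s, if anything falls off the work surface, if the arm or the gripper's body presses on something with over 40 N, if the wrist force passes 120 N, or if a joint passes its speed limit or range.

## Working session

There is one attempt and no reset: what is moved stays moved. The work goes in short steps, Python scripts to look and compute and a tool call to move; the robot and the scene stay as the last step left them, time stands still between calls to the robot, and variables do not carry over. Pictures are saved under pics/ and viewed, and the job is handed in when it is done.

Besides the shell and the picture viewer there is one more tool, called after ">>>" by a JSON object that holds its "name" and its "arguments", one argument or row to a line. apply_moves: Moves the arm, as the interface text tells. Its arguments: {"type":"object","properties":{"increments":{"type":"array","items":{"type":"object","properties":{"x":{"type":"number"},"y":{"type":"number"},"z":{"type":"number"},"twist":{"type":"number"}}}},"grip":{"type":"number"},"force":{"type":"number"}},"required":["increments"]}

```bash
ls; mkdir -p pics; python3 - <<'E'
from workcell import bot
import cv2,numpy as np,json
s=bot.read_state();print(s)
for n in("scene","top","wrist"):
    d=bot.get_image(n);cv2.imwrite(f"pics/{n}0.png",d["image"])
    print(n,d["fx"],d["fy"],d["cx"],d["cy"],np.round(d["view"],4).tolist(),[k for k in d])
E
```

```text
pics
{'time': 0.0, 'q': array([ 7.02854921e+01,  2.16606538e+01,  4.56362468e+00,  7.30164841e+01,
       -3.00308913e-04,  8.36817779e+01]), 'joint_vel': array([-0.01943165,  0.04110489, -0.02450825, -0.06986348,  0.04771173,
       -0.02379311]), 'effort': array([ 1.40861299e-03, -4.63603663e+01,  2.69874877e+01,  2.08237628e-02,
        1.01005276e-05,  1.06417897e-05]), 'position': array([132.99169403, 558.778655  , 241.37788671]), 'tcp_rot': array([-9.01128568e+01,  1.21936808e-02, -1.33962975e+01]), 'ft_force': array([ 0.43444044,  0.22540327, -0.15669564]), 'wrist_torque': array([ 0.00190337, -0.01325679,  0.01108005]), 'opening': 85.18412624334962}
scene 599.7911025801773 599.7911025801773 303.6727140553353 242.8953838990158 [[0.7751, 0.6317, 0.0129, -460.7795], [-0.3924, 0.4654, 0.7933, 80.6298], [0.4951, -0.62, 0.6086, -2093.3165], [0.0, 0.0, 0.0, 1.0]] ['image', 'fx', 'fy', 'cx', 'cy', 'view']
top 506.6660893855377 506.6660893855377 323.48746525463355 228.6431654570166 [[0.0268, -0.9995, 0.0154, 29.109], [0.9825, 0.0292, 0.184, -590.6399], [-0.1844, 0.0102, 0.9828, -1165.5392], [0.0, 0.0, 0.0, 1.0]] ['image', 'fx', 'fy', 'cx', 'cy', 'view']
wrist 371.64829954431775 371.64829954431775 313.4041396514964 244.82264535770545 [[0.2329, 0.9725, -0.0002, -576.0087], [-0.9377, 0.2245, -0.2653, 33.5083], [-0.258, 0.062, 0.9642, -379.3586], [0.0, 0.0, 0.0, 1.0]] ['image', 'fx', 'fy', 'cx', 'cy', 'view']
```

View pics/scene0.png

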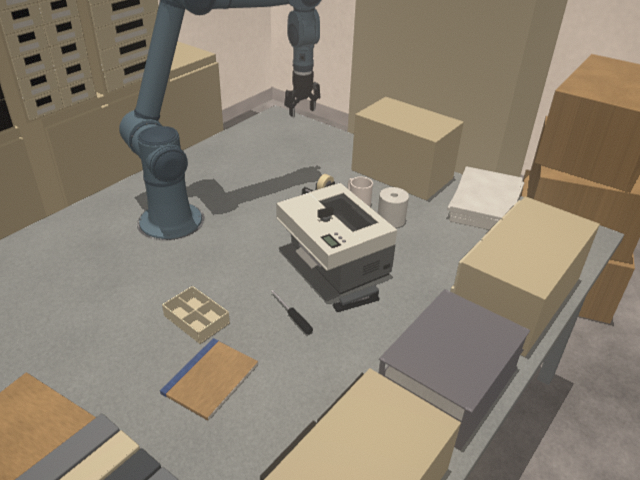

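View pics/top0.png

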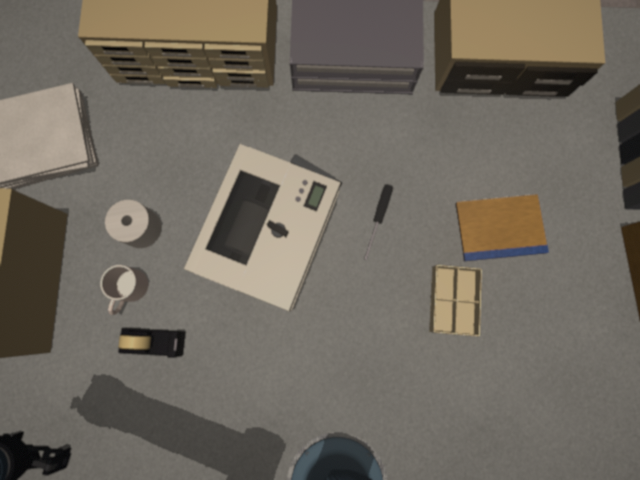

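View pics/wrist0.png

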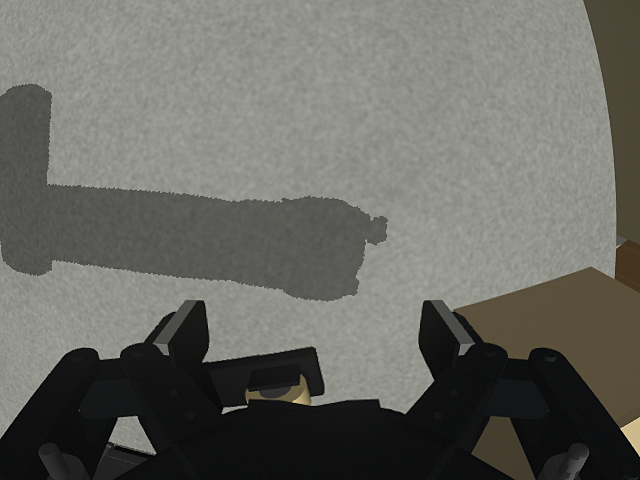

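```bash
cat > h.py <<'E'
import numpy as np,cv2
from workcell import bot
from scipy.spatial.transform import Rotation as R
def ray(d,u,v):
    V=np.array(d["view"]);x=(u-d["cx"])/d["fx"];y=(v-d["cy"])/d["fy"]
    dc=np.array([x,-y,-1.]);Rm=V[:3,:3];return -Rm.T@V[:3,3],Rm.T@dc
def onz(d,u,v,z):
    o,r=ray(d,u,v);return o+r*(z-o[2])/r[2]
def proj(d,p):
    V=np.array(d["view"]);c=V[:3,:3]@np.array(p)+V[:3,3]
    return d["cx"]+d["fx"]*c[0]/-c[2], d["cy"]-d["fy"]*c[1]/-c[2]
E
python3 - <<'E'
from h import *
d=bot.get_image("top");im=d["image"]
hsv=cv2.cvtColor(im,cv2.COLOR_BGR2HSV)
m=((hsv[...,2]>150)).astype(np.uint8)
n,l,st,c=cv2.connectedComponentsWithStats(m)
i=l[270,260] if l[270,260] else l[160,260];print(i,st[i])
mm=(l==i).astype(np.uint8)
cs,_=cv2.findContours(mm,cv2.RETR_EXTERNAL,cv2.CHAIN_APPROX_NONE)
cn=max(cs,key=cv2.contourArea)
ap=cv2.approxPolyDP(cn,8,True)[:,0];print(ap.tolist())
hull=cv2.convexHull(cn);r=cv2.minAreaRect(hull);print(r)
for p in ap: print(p,onz(d,*map(float,p),182).round(1))
print("wing",onz(d,278,229,206).round(1))
cv2.imwrite("pics/topz.png",cv2.resize(im[130:330,170:420],None,fx=3,fy=3,interpolation=cv2.INTER_CUBIC))
s=bot.get_image("scene");cv2.imwrite("pics/scz.png",cv2.resize(s["image"][160:320,240:440],None,fx=4,fy=4,interpolation=cv2.INTER_CUBIC)[:600])
E
```

```text
29 [  184   144   155   167 10555]
[[240, 144], [184, 268], [287, 310], [338, 182]]
((261.2930908203125, 225.51724243164062), (112.71707153320312, 138.52871704101562), 21.801406860351562)
[240 144] [750.9 237.1 182. ]
[184 268] [472.4 339.4 182. ]
[287 310] [390.7 118.6 182. ]
[338 182] [670.6  18.1 182. ]
wing [557.6 142.8 206. ]
```

View pics/topz.png

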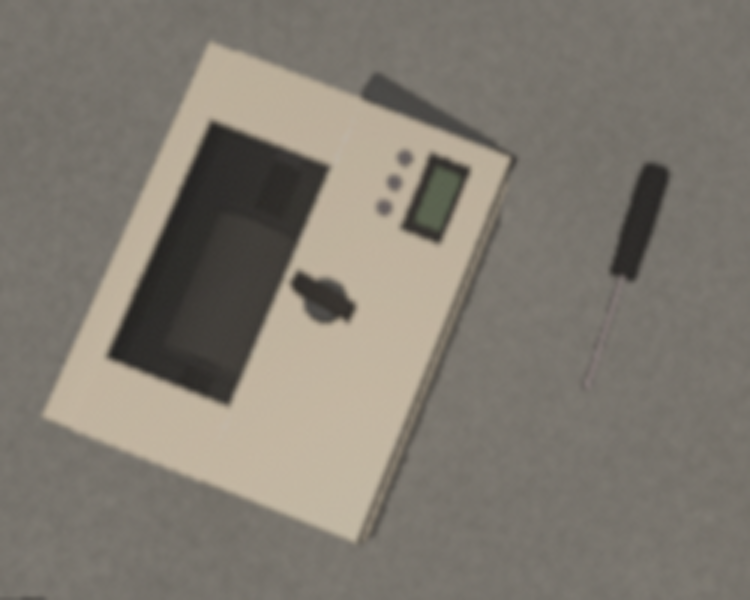

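View pics/scz.png

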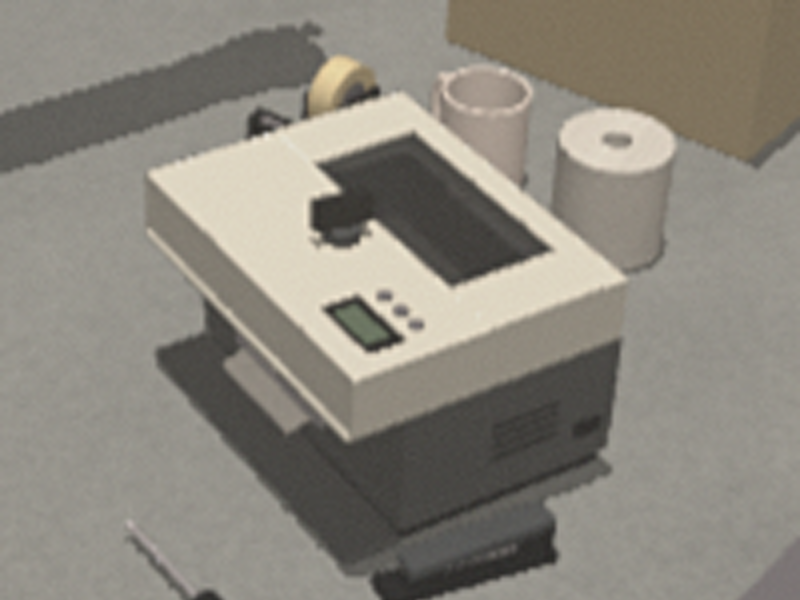

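```bash
python3 - <<'E'
from h import *
d=bot.get_image("top")
for n,u,v,z in [("boxcorner",52,352,0),("boxcorner",67,210,0),("box350",52,352,250),("box",67,210,250),("tape",120,342,80),("tape",185,342,80),("mug",118,282,92),("roll",127,221,104),("sdtip",365,258,10),("sdh",387,187,20),("paper",95,160,50),("tray",435,265,45),("cab",275,85,200)]:
    print(n,onz(d,u,v,z).round(0))
E
```

```text
boxcorner [281. 685.   0.]
boxcorner [628. 691.   0.]
box350 [298. 560. 250.]
box [576. 565. 250.]
tape [312. 497.  80.]
tape [316. 351.  80.]
mug [445. 510.  92.]
roll [585. 499. 104.]
sdtip [527. -59.  10.]
sdh [ 708. -112.   20.]
paper [746. 613.  50.]
tray [ 510. -225.   45.]
cab [885. 164. 200.]
```

>>> {"name": "apply_moves", "arguments": {
  "increments": [
    {"x": 1,"y": -4.5,"z": 0},
    {"x": 2,"y": -9,"z": 0},
    {"x": 3,"y": -13,"z": 2},
    {"x": 4,"y": -17,"z": 5},
    {"x": 5,"y": -20,"z": 9},
    {"x": 6,"y": -21,"z": 13},
    {"x": 7,"y": -21,"z": 17},
    {"x": 8,"y": -21,"z": 21}
  ],
  "grip": 0.6,
  "force": 40
}}

```text
validation failed for argument at $.in...
```

>>> {"name": "apply_moves", "arguments": {
  "increments": [
    {"x": 1.0,"y": -4.5,"z": 0.0,"twist": 0.0},
    {"x": 2,"y": -9,"z": 0,"twist": 0},
    {"x": 3,"y": -13,"z": 2,"twist": 0},
    {"x": 4,"y": -17,"z": 5,"twist": 0},
    {"x": 5,"y": -20,"z": 9,"twist": 0},
    {"x": 6,"y": -21,"z": 13,"twist": 0},
    {"x": 7,"y": -21,"z": 17,"twist": 0},
    {"x": 8,"y": -21,"z": 21,"twist": 0}
  ],
  "grip": 0.6,
  "force": 40
}}

```text
time: 1.1
position: [195.1, 580.2, 450.3]
tcp_rot: [-91.9, 0.6, -13.4]
ft_force: [0.6, -0.2, -0.4]
opening: 51.1
```

```bash
python3 - <<'E'
from h import *
s=bot.read_state();print(s['position'],s['tcp_rot'],s['q'],s['joint_vel'].round(1))
E
```

```text
[195.06417632 580.18715514 450.32333973] [-91.86378607   0.61661801 -13.43056419] [ 65.36176402  40.66281754  69.85136972 121.13664826   0.24233544
  78.77817799] [-3.  -4.8  0.4  0.4 -0.1 -3.3]
```

>>> {"name": "apply_moves", "arguments": {
  "increments": [
    {"x": 0,"y": 0,"z": 5,"twist": 0},
    {"x": 0,"y": 0,"z": 10,"twist": 0},
    {"x": 0,"y": 0,"z": 15,"twist": 0},
    {"x": 0,"y": 0,"z": 15,"twist": 0},
    {"x": 0,"y": 0,"z": 15,"twist": 0},
    {"x": 0,"y": 0,"z": 15,"twist": 0},
    {"x": 0,"y": 0,"z": 15,"twist": 0},
    {"x": 0,"y": 0,"z": 15,"twist": 0}
  ]
}}

```text
time: 1.9
position: [185.3, 586.9, 439.5]
tcp_rot: [-92.8, 1.0, -13.4]
ft_force: [1.0, 0.6, -0.4]
opening: 51.4
```

```bash
python3 - <<'E'
from h import *
s=bot.read_state();print(s['position'],s['tcp_rot'],s['q'],s['joint_vel'].round(1))
E
```

```text
[185.34586828 586.93821345 439.5197327 ] [-92.82904939   1.0473065  -13.42503946] [ 66.31454077  41.69825343  69.89331249 121.16550267   0.52553974
  79.70009205] [ 0.  -0.1 -0.   0.  -0.   0.1]
```

>>> {"name": "apply_moves", "arguments": {
  "increments": [
    {"x": 1,"y": -4,"z": -4,"twist": 0},
    {"x": 2,"y": -8,"z": -7,"twist": 0},
    {"x": 2,"y": -12,"z": -10,"twist": 0},
    {"x": 2,"y": -16,"z": -12,"twist": 0},
    {"x": 2,"y": -20,"z": -12,"twist": 0},
    {"x": 2,"y": -25,"z": -12,"twist": 0},
    {"x": 2,"y": -30,"z": -12,"twist": 0},
    {"x": 2,"y": -35,"z": -12,"twist": 0}
  ]
}}

```text
time: 2.7
position: [211.4, 559.2, 491.2]
tcp_rot: [-88.1, -0.2, -13.4]
ft_force: [1.2, -0.6, -0.6]
opening: 51.5
```

```bash
python3 - <<'E'
from h import *
s=bot.read_state();print(s['position'],s['tcp_rot'],s['q'],s['joint_vel'].round(1))
E
```

```text
[211.37152402 559.15773044 491.18180982] [-88.05585179  -0.16111743 -13.39811823] [ 63.06340741  36.78043119  69.86830124 121.16002123   0.29848566
  76.46381398] [-0.8 -0.3  0.  -0.   0.1 -0.7]
```

>>> {"name": "apply_moves", "arguments": {
  "increments": [
    {"x": 0,"y": 0,"z": -5,"twist": 0},
    {"x": 0,"y": 0,"z": -10,"twist": 0},
    {"x": 0,"y": 0,"z": -10,"twist": 0},
    {"x": 0,"y": 0,"z": -10,"twist": 0},
    {"x": 0,"y": 0,"z": -10,"twist": 0},
    {"x": 0,"y": 0,"z": -10,"twist": 0},
    {"x": 0,"y": 0,"z": -10,"twist": 0},
    {"x": 0,"y": 0,"z": -10,"twist": 0}
  ]
}}

```text
time: 3.5
position: [188.9, 463.3, 488.1]
tcp_rot: [-88.0, -0.2, -13.4]
ft_force: [0.4, 0.2, -0.5]
opening: 51.6
```

```bash
python3 - <<'E'
from h import *
s=bot.read_state();print(s['position'],s['tcp_rot'],s['q'],s['joint_vel'].round(1))
E
```

```text
[188.92537714 463.27281312 488.14183395] [-87.955008    -0.19218361 -13.39891772] [ 60.31043605  16.15329766  34.1669088  105.9968021    0.38917212
  73.71277387] [-0.1 -0.3 -0.6  0.1  0.  -0.1]
```

>>> {"name": "apply_moves", "arguments": {
  "increments": [
    {"x": 0,"y": -5,"z": 0,"twist": 0},
    {"x": 0,"y": -20,"z": 0,"twist": 0},
    {"x": 0,"y": -90,"z": 0,"twist": 0},
    {"x": 0,"y": -90,"z": 0,"twist": 0},
    {"x": 0,"y": -90,"z": 0,"twist": 0},
    {"x": 0,"y": -90,"z": 0,"twist": 0},
    {"x": 0,"y": -90,"z": 0,"twist": 0},
    {"x": 0,"y": -90,"z": 0,"twist": 0}
  ]
}}

```text
time: 4.3
position: [157.9, 387.7, 591.3]
tcp_rot: [-85.6, -0.9, -13.4]
ft_force: [0.2, 0.5, 0.4]
opening: 51.3
```

```bash
python3 - <<'E'
from h import *
s=bot.read_state();print(s['position'],s['tcp_rot'],s['q'],s['joint_vel'].round(1))
E
```

```text
[157.88985849 387.65811295 591.26497567] [-85.58354451  -0.86064767 -13.44988685] [ 58.75633952  12.76945407  48.39770973 121.16030005   0.53129174
  72.19376508] [-1.7 -9.6 -9.9 -0.1  0.  -1.6]
```

>>> {"name": "apply_moves", "arguments": {
  "increments": [
    {"x": -2,"y": 0,"z": 4,"twist": 0},
    {"x": -4,"y": 0,"z": 9,"twist": 0},
    {"x": -6,"y": 0,"z": 14,"twist": 0},
    {"x": -8,"y": -10,"z": 19,"twist": 0},
    {"x": -10,"y": -60,"z": 24,"twist": 0},
    {"x": -11,"y": -200,"z": 40,"twist": 0},
    {"x": -11,"y": -200,"z": 40,"twist": 0},
    {"x": -11,"y": -200,"z": 40,"twist": 0}
  ]
}}

```text
time: 5.1
position: [104.6, 461.5, 592.7]
tcp_rot: [-82.8, -1.1, -13.5]
ft_force: [0.3, 0.6, 0.9]
opening: 51.6
```

```bash
cat > st.py <<'E'
from h import *
s=bot.read_state();M=R.from_euler('xyz',s['tcp_rot'],degrees=True).as_matrix();y=M[:,1]
print('t',round(s['time'],2),'p',s['position'].round(1),'q',s['q'].round(1),'v',s['joint_vel'].round(0),'f',s['ft_force'].round(1),'op',round(s['opening'],1))
print('tilt',np.degrees(np.arccos(-y[2])).round(1),'head',np.degrees(np.arctan2(y[1],y[0])).round(1),'x',M[:,0].round(3),'y',y.round(3),'z',M[:,2].round(3))
E
python3 st.py
```

```text
t 5.1 p [104.6 461.5 592.7] q [ 69.7  18.6  57.1 121.2  -0.2  83.1] v [ -0. -13. -14.  -0.   0.  -0.] f [0.3 0.6 0.9] op 51.6
tilt 7.3 head 67.7 x [ 0.972 -0.234  0.019] y [ 0.048  0.117 -0.992] z [0.229 0.965 0.125]
```

```bash
cat > to.py <<'E'
import sys
from h import *
s=bot.read_state();M=R.from_euler('xyz',s['tcp_rot'],degrees=True).as_matrix()
t=np.array([float(a) for a in sys.argv[1:4]])
print('cm',(M.T@(t-s['position'])/10).round(2))
E
python3 to.py 557 143 290
```

```text
cm [ 50.83  28.47 -24.14]
```

>>> {"name": "apply_moves", "arguments": {
  "increments": [
    {"x": 3.8,"y": 2.1,"z": -1.8,"twist": -8},
    {"x": 7.6,"y": 4.3,"z": -3.6,"twist": -16},
    {"x": 11.4,"y": 6.4,"z": -5.4,"twist": -24},
    {"x": 15.2,"y": 8.5,"z": -7.2,"twist": -32},
    {"x": 19,"y": 10.6,"z": -9,"twist": -40},
    {"x": 22.8,"y": 12.8,"z": -10.8,"twist": -48},
    {"x": 26.6,"y": 14.9,"z": -12.6,"twist": -56},
    {"x": 30.5,"y": 17,"z": -14.5,"twist": -64}
  ],
  "grip": 0.35
}}

```text
time: 5.9
position: [352.7, 287.8, 425.8]
tcp_rot: [-87.4, -6.7, 46.0]
ft_force: [0.8, 0.9, -0.0]
opening: 29.7
```

```bash
python3 st.py; python3 to.py 557 143 270
```

```text
t 5.9 p [352.7 287.8 425.8] q [ 28.2   3.2   7.9  89.1   4.5 -17.7] v [ -50.    6.  -26.  -28.    5. -125.] f [ 0.8  0.9 -0. ] op 29.7
tilt 7.2 head 67.3 x [0.691 0.714 0.116] y [ 0.048  0.115 -0.992] z [-0.722  0.691  0.045]
cm [  1.96  14.77 -25.45]
```

```bash
python3 - <<'E'
from h import *
M0=R.from_euler('xyz',[-82.8,-1.1,-13.5],degrees=True)
p=np.array([104.6,461.5,592.7])+M0.apply([305,170,-145]);print(p)
M=M0*R.from_euler('y',-64,degrees=True);z=M.apply([0,0,1]);print(z,np.degrees(np.arctan2(z[1],z[0])))
print(M.inv().apply(np.array([557.5,143,270])-p)/10)
E
```

```text
[375.99705693 270.3110679  411.75683287]
[-0.77329608  0.6329246   0.0376778 ] 140.70048397842513
[ 1.69424429e-02  1.34335637e+01 -2.26274908e+01]
```

>>> {"name": "apply_moves", "arguments": {
  "increments": [
    {"x": 0,"y": 2.2,"z": -3.8,"twist": -6},
    {"x": 0,"y": 4.5,"z": -7.6,"twist": -13},
    {"x": 0,"y": 6.7,"z": -11.3,"twist": -13},
    {"x": 0,"y": 9,"z": -15.1,"twist": -13},
    {"x": 0,"y": 11.2,"z": -18.9,"twist": -13},
    {"x": 0,"y": 13.4,"z": -22.6,"twist": -13},
    {"x": 0,"y": 13.4,"z": -22.6,"twist": -13},
    {"x": 0,"y": 13.4,"z": -22.6,"twist": -13}
  ]
}}

```text
time: 6.7
position: [520.2, 147.5, 282.3]
tcp_rot: [-88.8, -7.0, 58.6]
ft_force: [-0.6, -0.1, 0.3]
opening: 30.0
```

```bash
python3 st.py; python3 to.py 557.5 143 204
python3 - <<'E'
from h import *
for n in ("wrist","scene"):
    d=bot.get_image(n);cv2.imwrite(f"pics/{n}1.png",d["image"])
    if n=="scene": cv2.imwrite("pics/scz1.png",cv2.resize(d["image"][120:320,220:440],None,fx=3,fy=3,interpolation=cv2.INTER_CUBIC))
E
```

```text
t 6.7 p [520.2 147.5 282.3] q [  5.6  13.7  -0.8  72.2   6.3 -52.9] v [ 2. -2.  1.  1.  0.  0.] f [-0.6 -0.1  0.3] op 30.0
tilt 7.1 head 68.5 x [0.517 0.848 0.121] y [ 0.045  0.115 -0.992] z [-0.855  0.518  0.021]
cm [ 0.59  7.89 -3.59]
```

View pics/wrist1.png

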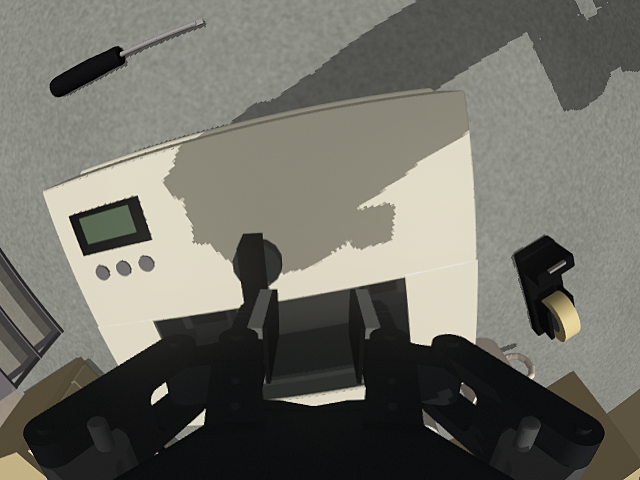

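View pics/scz1.png

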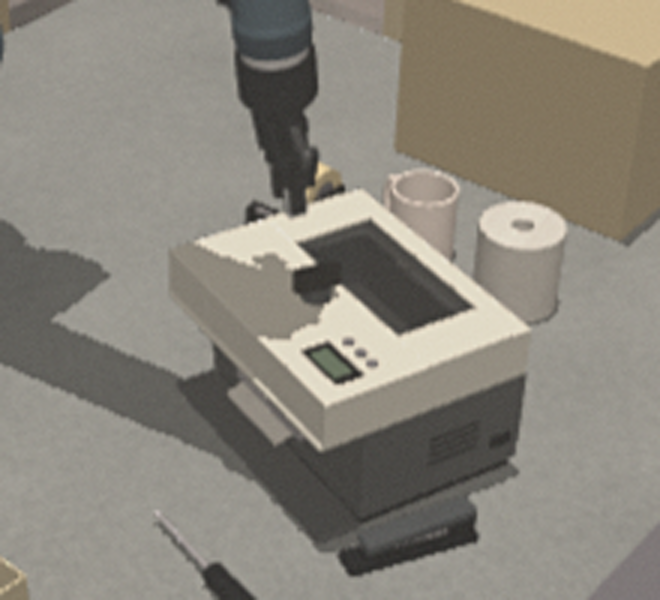

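>>> {"name": "apply_moves", "arguments": {
  "increments": [
    {"x": 0.6,"y": 1,"z": -2,"twist": -4},
    {"x": 0.6,"y": 2,"z": -3.6,"twist": -4},
    {"x": 0.6,"y": 3.5,"z": -3.6,"twist": -4},
    {"x": 0.6,"y": 5,"z": -3.6,"twist": -4},
    {"x": 0.6,"y": 6,"z": -3.6,"twist": -4},
    {"x": 0.6,"y": 7,"z": -3.6,"twist": -4},
    {"x": 0.6,"y": 7.8,"z": -3.6,"twist": -4},
    {"x": 0.6,"y": 7.8,"z": -3.6,"twist": -4}
  ]
}}

```text
time: 7.6
position: [558.9, 144.0, 204.9]
tcp_rot: [-89.4, -7.1, 62.8]
ft_force: [0.5, -0.4, 0.6]
opening: 29.8
```

```bash
python3 st.py
python3 - <<'E'
from h import *
d=bot.get_image("wrist");cv2.imwrite(f"pics/wrist2.png",d["image"])
E
```

```text
t 7.6 p [558.9 144.  204.9] q [  4.8  19.3  -4.7  62.7   6.3 -57.8] v [-0. -0.  1.  1. -0.  0.] f [ 0.5 -0.4  0.6] op 29.8
tilt 7.1 head 67.7 x [0.454 0.883 0.123] y [ 0.047  0.115 -0.992] z [-0.89   0.456  0.01 ]
```

View pics/wrist2.png

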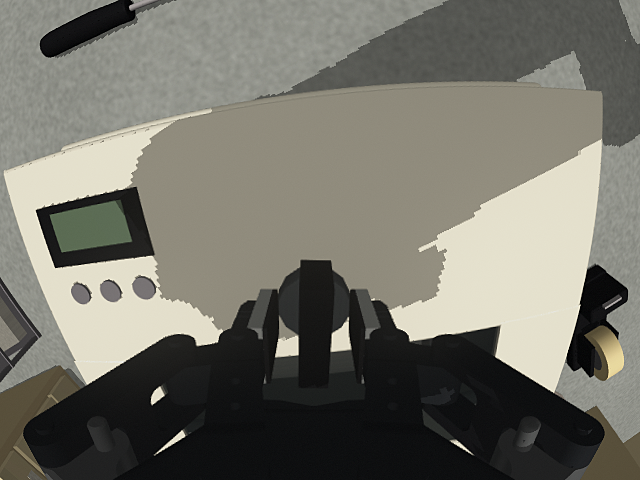

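>>> {"name": "apply_moves", "arguments": {
  "increments": [
    {"x": 0,"y": 0,"z": 0,"twist": 0},
    {"x": 0,"y": 0,"z": 0,"twist": 0},
    {"x": 0,"y": 0,"z": 0,"twist": 0},
    {"x": 0,"y": 0,"z": 0,"twist": 8},
    {"x": 0,"y": 0,"z": 0,"twist": 16},
    {"x": 0,"y": 0,"z": 0,"twist": 24},
    {"x": 0,"y": 0,"z": 0,"twist": 32},
    {"x": 0,"y": 0,"z": 0,"twist": 40}
  ],
  "grip": 0.16,
  "force": 20
}}

```text
time: 8.45
position: [558.7, 144.7, 206.3]
tcp_rot: [-84.9, -5.1, 22.3]
ft_force: [-3.9, 3.3, 7.9]
opening: 13.9
```

>>> {"name": "apply_moves", "arguments": {
  "increments": [
    {"x": 0,"y": 0,"z": 0,"twist": 8},
    {"x": 0,"y": 0,"z": 0,"twist": 16},
    {"x": 0,"y": 0,"z": 0,"twist": 24},
    {"x": 0,"y": 0,"z": 0,"twist": 32},
    {"x": 0,"y": 0,"z": 0,"twist": 37},
    {"x": 0,"y": 0,"z": 0,"twist": 41},
    {"x": 0,"y": 0,"z": 0,"twist": 41},
    {"x": 0,"y": 0,"z": 0,"twist": 41}
  ]
}}

```text
time: 9.25
position: [559.3, 145.1, 206.5]
tcp_rot: [-82.8, -0.6, -18.1]
ft_force: [-2.2, 3.3, 7.3]
opening: 13.8
```

```bash
python3 st.py
python3 - <<'E'
from h import *
print(bot.read_state()['wrist_torque'])
d=bot.get_image("wrist");cv2.imwrite(f"pics/wrist3.png",d["image"])
E
```

```text
t 9.25 p [559.3 145.1 206.5] q [ 4.9 19.2 -4.6 62.8  6.4 23.1] v [-0.  0. -0.  0.  0.  0.] f [-2.2  3.3  7.3] op 13.8
tilt 7.3 head 67.3 x [ 0.951 -0.31   0.01 ] y [ 0.049  0.117 -0.992] z [0.306 0.944 0.126]
[0.20014519 0.22510622 0.56634779]
```

View pics/wrist3.png

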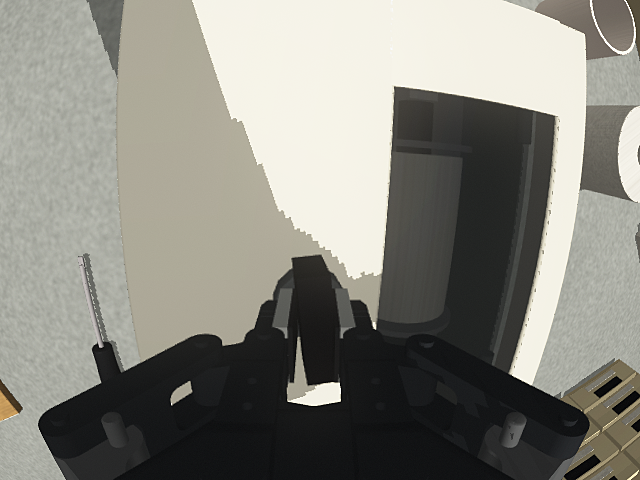

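```bash
python3 to.py 559 145 260;python3 to.py 400 300 430;python3 to.py 145 582 500
```

```text
cm [ 0.03 -5.31  0.66]
cm [-19.72 -21.13  12.56]
cm [-52.63 -26.03  32.24]
```

>>> {"name": "apply_moves", "arguments": {
  "increments": [
    {"x": 0,"y": 0,"z": 0,"twist": -3},
    {"x": 0,"y": 0,"z": 0,"twist": -3},
    {"x": 0,"y": -2.5,"z": 0.3,"twist": -3},
    {"x": 0,"y": -6,"z": 0.7,"twist": 0},
    {"x": -3,"y": -10,"z": 2,"twist": 0},
    {"x": -7,"y": -13,"z": 4.5,"twist": 0},
    {"x": -11,"y": -15,"z": 7,"twist": 0},
    {"x": -15,"y": -17,"z": 9.5,"twist": 0}
  ],
  "grip": 0.5
}}

```text
time: 10.1
position: [442.6, 254.7, 380.4]
tcp_rot: [-83.0, -0.5, -18.4]
ft_force: [1.0, 0.3, -0.8]
opening: 42.8
```

>>> {"name": "apply_moves", "arguments": {
  "increments": [
    {"x": -4,"y": -1,"z": 3,"twist": 0},
    {"x": -8,"y": -2,"z": 6,"twist": 0},
    {"x": -12,"y": -3,"z": 9,"twist": 0},
    {"x": -16,"y": -4,"z": 11,"twist": 0},
    {"x": -20,"y": -5,"z": 13,"twist": 0},
    {"x": -24,"y": -6,"z": 15,"twist": 0},
    {"x": -28,"y": -7.5,"z": 18,"twist": 0},
    {"x": -32,"y": -9,"z": 20,"twist": 0}
  ]
}}

```text
time: 10.9
position: [196.2, 533.5, 490.4]
tcp_rot: [-83.0, -0.5, -18.3]
ft_force: [1.0, 0.7, 0.5]
opening: 42.8
```

```bash
python3 st.py
python3 - <<'E'
from h import *
d=bot.get_image("top");cv2.imwrite("pics/topz2.png",cv2.resize(d["image"][130:330,170:420],None,fx=3,fy=3,interpolation=cv2.INTER_CUBIC))
E
python3 to.py 120 585 510
```

```text
t 10.9 p [196.2 533.5 490.4] q [ 63.1  20.7  40.7 103.    0.5  81.4] v [49. 39. 87. 47. -6. 48.] f [1.  0.7 0.5] op 42.8
tilt 7.0 head 67.5 x [ 0.949 -0.314  0.009] y [ 0.046  0.112 -0.993] z [0.311 0.943 0.121]
cm [-8.18 -1.5   2.54]
```

View pics/topz2.png

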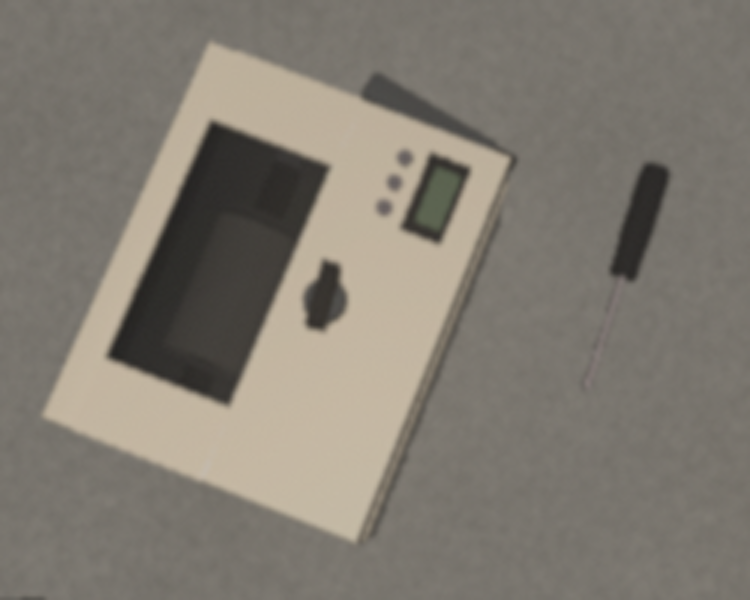

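>>> {"name": "apply_moves", "arguments": {
  "increments": [
    {"x": -3,"y": 0,"z": 5,"twist": 0},
    {"x": -6,"y": 0,"z": 10,"twist": 0},
    {"x": -9,"y": 0,"z": 15,"twist": 0},
    {"x": -9,"y": -5,"z": 20,"twist": 0},
    {"x": -9,"y": -20,"z": 10,"twist": 0},
    {"x": -9,"y": -35,"z": 0,"twist": 0},
    {"x": -9,"y": -35,"z": -6,"twist": 0},
    {"x": -9,"y": -35,"z": -6,"twist": 0}
  ]
}}

```text
time: 11.75
position: [115.4, 538.1, 587.5]
tcp_rot: [-78.4, -0.6, -18.3]
ft_force: [-0.4, -1.2, 0.2]
opening: 43.0
```

```bash
python3 st.py
```

```text
t 11.75 p [115.4 538.1 587.5] q [ 71.6  27.2  69.9 121.2  -0.6  89.7] v [ 5. -4. -1. -0. -1.  5.] f [-0.4 -1.2  0.2] op 43.0
tilt 11.6 head 68.8 x [ 0.95  -0.313  0.01 ] y [ 0.072  0.187 -0.98 ] z [0.305 0.931 0.2  ]
```

>>> {"name": "apply_moves", "arguments": {
  "increments": [
    {"x": 0,"y": -20,"z": -4,"twist": 0},
    {"x": 0,"y": -40,"z": -8,"twist": 0},
    {"x": 0,"y": -60,"z": -12,"twist": 0},
    {"x": 0,"y": -80,"z": -16,"twist": 0},
    {"x": 0,"y": -100,"z": -20,"twist": 0},
    {"x": 0,"y": -120,"z": -24,"twist": 0},
    {"x": 0,"y": -140,"z": -28,"twist": 0},
    {"x": 0,"y": -150,"z": -30,"twist": 0}
  ]
}}

```text
time: 12.55
position: [93.1, 514.1, 629.9]
tcp_rot: [-73.9, -0.6, -18.2]
ft_force: [-0.5, 0.3, -0.7]
opening: 42.8
```

```bash
python3 st.py
```

```text
t 12.55 p [ 93.1 514.1 629.9] q [ 73.3  22.6  69.9 121.2  -1.   91.3] v [ 3. -0.  0.  0. -0.  2.] f [-0.5  0.3 -0.7] op 42.8
tilt 16.2 head 69.8 x [ 0.95  -0.313  0.01 ] y [ 0.096  0.261 -0.961] z [0.298 0.913 0.278]
```

>>> {"name": "apply_moves", "arguments": {
  "increments": [
    {"x": 2,"y": -20,"z": -4,"twist": 0},
    {"x": 4,"y": -40,"z": -8,"twist": 0},
    {"x": 5,"y": -60,"z": -12,"twist": 0},
    {"x": 5,"y": -80,"z": -16,"twist": 0},
    {"x": 5,"y": -100,"z": -20,"twist": 0},
    {"x": 5,"y": -120,"z": -24,"twist": 0},
    {"x": 5,"y": -140,"z": -28,"twist": 0},
    {"x": 5,"y": -150,"z": -30,"twist": 0}
  ]
}}

```text
time: 13.35
position: [84.9, 481.8, 672.8]
tcp_rot: [-69.0, -0.6, -18.2]
ft_force: [-0.3, -0.5, 0.2]
opening: 42.8
```

>>> {"name": "apply_moves", "arguments": {
  "increments": [
    {"x": 2,"y": -20,"z": -4,"twist": 0},
    {"x": 4,"y": -40,"z": -8,"twist": 0},
    {"x": 5,"y": -60,"z": -12,"twist": 0},
    {"x": 5,"y": -80,"z": -16,"twist": 0},
    {"x": 5,"y": -100,"z": -20,"twist": 0},
    {"x": 5,"y": -120,"z": -24,"twist": 0},
    {"x": 5,"y": -140,"z": -28,"twist": 0},
    {"x": 5,"y": -150,"z": -30,"twist": 0}
  ]
}}

```text
time: 14.15
position: [69.6, 447.0, 712.5]
tcp_rot: [-64.1, -0.6, -18.2]
ft_force: [-0.0, -0.1, 1.1]
opening: 43.1
```

```bash
python3 st.py
```

```text
t 14.15 p [ 69.6 447.  712.5] q [ 74.2  12.8  69.9 121.2  -1.6  91.9] v [ 4. -0.  0.  0. -1.  4.] f [-0.  -0.1  1.1] op 43.1
tilt 25.9 head 70.5 x [ 0.95  -0.313  0.011] y [ 0.146  0.412 -0.899] z [0.277 0.856 0.437]
```

>>> {"name": "apply_moves", "arguments": {
  "increments": [
    {"x": 2,"y": -20,"z": -4,"twist": 0},
    {"x": 4,"y": -40,"z": -8,"twist": 0},
    {"x": 6,"y": -60,"z": -12,"twist": 0},
    {"x": 6,"y": -80,"z": -16,"twist": 0},
    {"x": 6,"y": -100,"z": -20,"twist": 0},
    {"x": 6,"y": -120,"z": -24,"twist": 0},
    {"x": 6,"y": -140,"z": -28,"twist": 0},
    {"x": 6,"y": -150,"z": -30,"twist": 0}
  ],
  "grip": 0
}}

```text
time: 14.95
position: [50.2, 409.2, 748.9]
tcp_rot: [-59.2, -0.6, -18.2]
ft_force: [0.6, -0.6, 0.3]
opening: 0.1
```

>>> {"name": "apply_moves", "arguments": {
  "increments": [
    {"x": 2,"y": -20,"z": -4,"twist": 0},
    {"x": 4,"y": -40,"z": -8,"twist": 0},
    {"x": 6,"y": -60,"z": -12,"twist": 0},
    {"x": 6,"y": -80,"z": -16,"twist": 0},
    {"x": 6,"y": -100,"z": -20,"twist": 0},
    {"x": 6,"y": -120,"z": -24,"twist": 0},
    {"x": 6,"y": -140,"z": -28,"twist": 0},
    {"x": 6,"y": -150,"z": -30,"twist": 0}
  ]
}}

```text
time: 15.75
position: [28.2, 368.2, 781.5]
tcp_rot: [-54.3, -0.3, -18.0]
ft_force: [0.2, 0.3, -0.5]
opening: 0.1
```

>>> {"name": "apply_moves", "arguments": {
  "increments": [
    {"x": 2,"y": -20,"z": -4,"twist": 0},
    {"x": 4,"y": -40,"z": -8,"twist": 0},
    {"x": 6,"y": -60,"z": -12,"twist": 0},
    {"x": 6,"y": -80,"z": -16,"twist": 0},
    {"x": 6,"y": -100,"z": -20,"twist": 0},
    {"x": 6,"y": -120,"z": -24,"twist": 0},
    {"x": 6,"y": -140,"z": -28,"twist": 0},
    {"x": 6,"y": -150,"z": -30,"twist": 0}
  ]
}}

```text
time: 16.55
position: [27.1, 318.6, 815.0]
tcp_rot: [-48.8, 0.6, -17.0]
ft_force: [-0.6, -0.2, 0.3]
opening: 0.1
```

```bash
python3 st.py
```

```text
t 16.55 p [ 27.1 318.6 815. ] q [ 7.370e+01 -2.500e+00  6.980e+01  1.211e+02  1.000e-01  9.090e+01] v [-42.  -7.   0.   0.  31. -32.] f [-0.6 -0.2  0.3] op 0.1
tilt 41.2 head 73.7 x [ 0.956 -0.292 -0.011] y [ 0.184  0.632 -0.752] z [0.227 0.718 0.659]
```

```bash
python3 st.py; python3 to.py 300 270 560; python3 to.py 480 60 420
```

```text
t 16.55 p [ 27.1 318.6 815. ] q [ 7.370e+01 -2.500e+00  6.980e+01  1.211e+02  1.000e-01  9.090e+01] v [-42.  -7.   0.   0.  31. -32.] f [-0.6 -0.2  0.3] op 0.1
tilt 41.2 head 73.7 x [ 0.956 -0.292 -0.011] y [ 0.184  0.632 -0.752] z [0.227 0.718 0.659]
cm [ 27.79  21.15 -14.09]
cm [ 51.29  21.72 -34.3 ]
```

>>> {"name": "apply_moves", "arguments": {
  "increments": [
    {"x": 3.5,"y": 2.6,"z": -1.7,"twist": -8},
    {"x": 7,"y": 5.2,"z": -3.5,"twist": -16},
    {"x": 10.5,"y": 7.8,"z": -5.2,"twist": -24},
    {"x": 14,"y": 10.5,"z": -7,"twist": -32},
    {"x": 17.5,"y": 13.1,"z": -8.7,"twist": -40},
    {"x": 21,"y": 15.7,"z": -10.5,"twist": -48},
    {"x": 24.5,"y": 18.4,"z": -12.2,"twist": -56},
    {"x": 27.8,"y": 21,"z": -14,"twist": -64}
  ]
}}

```text
time: 17.35
position: [218.7, 284.2, 640.2]
tcp_rot: [-58.3, -27.4, 20.2]
ft_force: [0.5, 0.8, 0.5]
opening: -0.0
```

```bash
python3 st.py; python3 to.py 480 60 420
```

```text
t 17.35 p [218.7 284.2 640.2] q [ 10.9 -18.8  13.  100.   35.6 -10.2] v [ -46.    3.  -57.  -32.   19. -125.] f [0.5 0.8 0.5] op -0.0
tilt 40.9 head 73.5 x [0.833 0.307 0.46 ] y [ 0.186  0.628 -0.755] z [-0.521  0.715  0.466]
cm [  4.74   7.41 -39.9 ]
```

>>> {"name": "apply_moves", "arguments": {
  "increments": [
    {"x": 0.5,"y": 0.9,"z": -4.5,"twist": -6},
    {"x": 1.1,"y": 1.7,"z": -9,"twist": -12},
    {"x": 1.6,"y": 2.6,"z": -13.5,"twist": -18},
    {"x": 2.2,"y": 3.4,"z": -18,"twist": -24},
    {"x": 2.7,"y": 4.3,"z": -22.5,"twist": -30},
    {"x": 3.3,"y": 5.2,"z": -27,"twist": -36},
    {"x": 3.8,"y": 6,"z": -31.5,"twist": -36},
    {"x": 4.2,"y": 6.7,"z": -36,"twist": -36}
  ]
}}

```text
time: 18.15
position: [442.0, 89.7, 448.1]
tcp_rot: [-81.6, -40.2, 60.8]
ft_force: [0.3, 0.7, 0.1]
opening: 0.1
```

```bash
python3 st.py; python3 to.py 586 -43 200
```

```text
t 18.15 p [442.   89.7 448.1] q [-23.4   2.6  -0.1  93.4  40.6 -89.6] v [-22.  42.   2. -21.  -2. -29.] f [0.3 0.7 0.1] op 0.1
tilt 40.9 head 73.6 x [0.373 0.666 0.646] y [ 0.184  0.629 -0.755] z [-0.909  0.401  0.112]
cm [-19.49  13.05 -21.18]
```

>>> {"name": "apply_moves", "arguments": {
  "increments": [
    {"x": -2,"y": 1.3,"z": -4.2,"twist": -4},
    {"x": -4.5,"y": 2.6,"z": -8,"twist": -8},
    {"x": -7,"y": 4,"z": -11.5,"twist": -8},
    {"x": -10,"y": 5.5,"z": -15,"twist": -8},
    {"x": -13,"y": 7.5,"z": -18,"twist": -8},
    {"x": -16,"y": 10,"z": -20,"twist": -8},
    {"x": -18.5,"y": 12,"z": -21,"twist": -8},
    {"x": -19,"y": 12.5,"z": -21,"twist": -8}
  ]
}}

```text
time: 18.95
position: [582.6, -41.1, 204.6]
tcp_rot: [-87.9, -40.9, 70.9]
ft_force: [-1.0, 0.4, 0.2]
opening: -0.2
```

```bash
cat > pf.py <<'E'
from h import *
O=np.array([570,175.6,0]);a=np.radians(70);P=np.array([[np.cos(a),-np.sin(a),0],[np.sin(a),np.cos(a),0],[0,0,1]])
def w(p): return O+P@np.array(p,float)
def inc(p):
    s=bot.read_state();M=R.from_euler('xyz',s['tcp_rot'],degrees=True).as_matrix()
    return (M.T@(w(p)-s['position'])/10).round(2)
def show():
    s=bot.read_state();M=P.T@R.from_euler('xyz',s['tcp_rot'],degrees=True).as_matrix()
    print('t',round(s['time'],2),'printer-frame tcp',(P.T@(s['position']-O)).round(1),'tip',(P.T@(s['position']-O)+11*M[:,1]).round(1),'F',(P.T@s['ft_force']).round(2))
    print('axes x',M[:,0].round(3),'y',M[:,1].round(3),'z',M[:,2].round(3))
E
python3 st.py; python3 - <<'E'
from pf import *
show();print(inc([-160,-90,140]),inc([-120.6,-90,96.6]),inc([-116,-90,100.6]))
for n in("wrist","scene"):
    d=bot.get_image(n);cv2.imwrite(f"pics/{n}4.png",d["image"] if n=="wrist" else cv2.resize(d["image"][120:320,200:440],None,fx=3,fy=3,interpolation=cv2.INTER_CUBIC))
E
```

```text
t 18.95 p [582.6 -41.1 204.6] q [ -29.8   28.1   -2.6   71.2   39.5 -105.8] v [ 0. -2. -5. -5.  2. -0.] f [-1.   0.4  0.2] op -0.2
tilt 41.0 head 74.1 x [0.247 0.714 0.655] y [ 0.18   0.631 -0.755] z [-0.952  0.304  0.028]
t 18.95 printer-frame tcp [-199.3  -85.9  204.6] tip [-192.1  -85.4  196.3] F [-0.01  1.09  0.21]
axes x [0.755 0.012 0.655] y [ 0.654  0.047 -0.755] z [-0.04   0.999  0.028]
[-1.27  7.43 -0.74] [-1.13 13.28 -1.02] [-0.52 13.28 -1.03]
```

View pics/wrist4.png

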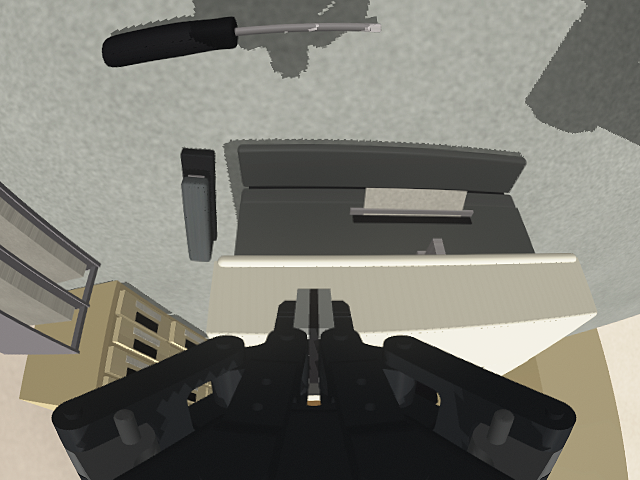

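View pics/scene4.png

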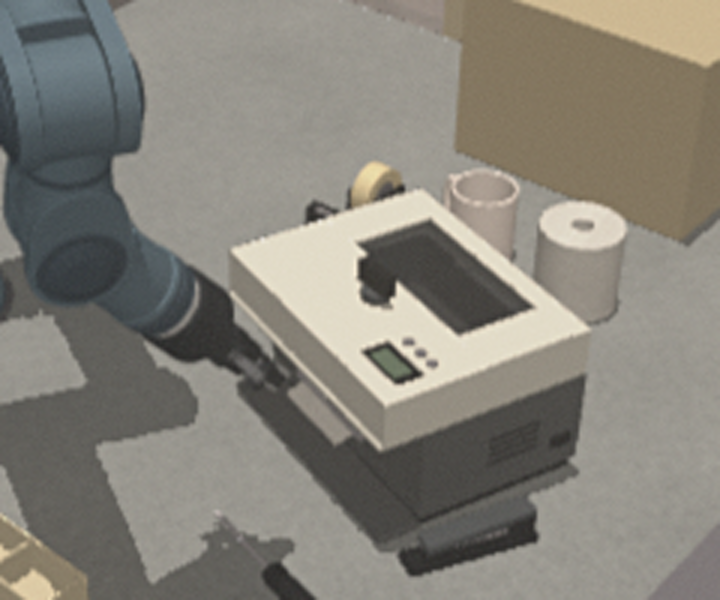

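```bash
python3 - <<'E'
from pf import *
d=bot.get_image("wrist");im=d["image"]
cv2.imwrite("pics/w4z.png",cv2.resize(im[210:280,200:600],None,fx=2,fy=4,interpolation=cv2.INTER_CUBIC))
V=np.array(d["view"]);Rm=V[:3,:3];o=-Rm.T@V[:3,3]
def fray(u,v):
    dx,dy=u-d["cx"],v-d["cy"];r=np.hypot(dx,dy);t=r/d["fx"]
    return Rm.T@np.array([np.sin(t)*dx/r,-np.sin(t)*dy/r,-np.cos(t)])
o_p=P.T@(o-O)
print(o_p)
def onX(u,v,X):
    r=P.T@fray(u,v);return (o_p+r*(X-o_p[0])/r[0]).round(1)
def onZ(u,v,Z):
    r=P.T@fray(u,v);return (o_p+r*(Z-o_p[2])/r[2]).round(1)
for u,v in [(218,262),(576,259),(397,259)]: print('lip',onX(u,v,-120),onZ(u,v,127))
for u,v in [(433,240),(437,240),(441,240),(436,253)]: print('tong',onX(u,v,-106))
E
```

```text
[-334.01408075  -92.84588597  265.13904148]
lip [-120.  -146.   137.5] [-102.3 -150.4  127. ]
lip [-120.   140.5  137.6] [-102.1  160.   127. ]
lip [-120.   -23.2  135.2] [-106.4  -18.8  127. ]
tong [-106.    13.6  109.6]
tong [-106.    17.   109.6]
tong [-106.    20.5  109.6]
tong [-106.    13.6  121.7]
```

View pics/w4z.png

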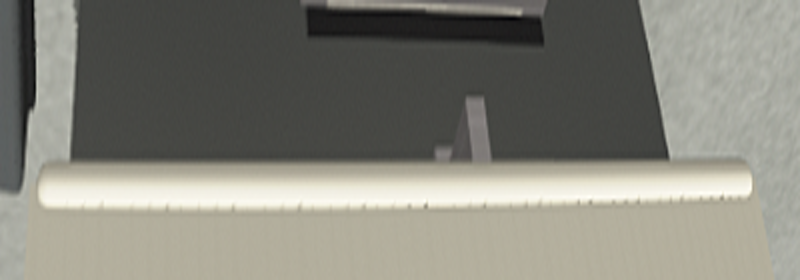

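```bash
python3 - <<'E'
from pf import *
d=bot.get_image("wrist")
V=np.array(d["view"]);Rm=V[:3,:3];o=-Rm.T@V[:3,3]
def fray(u,v):
    dx,dy=u-d["cx"],v-d["cy"];r=np.hypot(dx,dy);t=r/d["fx"]
    return Rm.T@np.array([np.sin(t)*dx/r,-np.sin(t)*dy/r,-np.cos(t)])
o_p=P.T@(o-O)
def onX(u,v,X):
    r=P.T@fray(u,v);return (o_p+r*(X-o_p[0])/r[0]).round(1)
print('bar',onX(397,250,-118),onX(397,255.5,-118),onX(397,261,-118))
print('tong',onX(433.5,234.5,-112),onX(442.5,234.5,-112),onX(433.5,249,-112),onX(445,249,-112))
E
```

```text
bar [-118.   -22.6  128.2] [-118.   -23.3  132.8] [-118.   -23.9  137.3]
tong [-112.    11.1  110.2] [-112.    18.8  110.1] [-112.     8.3  123.5] [-112.    17.8  123.4]
```

>>> {"name": "apply_moves", "arguments": {
  "increments": [
    {"x": -1.2,"y": 1,"z": 2,"twist": 0},
    {"x": -1.2,"y": 4,"z": 3,"twist": 0},
    {"x": -1.2,"y": 7,"z": 3,"twist": 0},
    {"x": -1.2,"y": 9,"z": 3,"twist": 0},
    {"x": -1.2,"y": 11,"z": 3,"twist": 0},
    {"x": -1.2,"y": 12.5,"z": 3,"twist": 0},
    {"x": -1.2,"y": 13.1,"z": 3,"twist": 0},
    {"x": -1.2,"y": 13.1,"z": 3,"twist": 0}
  ]
}}

```text
time: 19.95
position: [577.6, 42.5, 105.1]
tcp_rot: [-88.7, -40.9, 71.6]
ft_force: [0.2, -0.2, 0.3]
opening: 0.1
```

```bash
python3 - <<'E'
from pf import *
show();print(bot.read_state()['q'].round(1))
for n in("wrist","scene"):
    d=bot.get_image(n);cv2.imwrite(f"pics/{n}5.png",d["image"] if n=="wrist" else cv2.resize(d["image"][120:320,200:440],None,fx=3,fy=3,interpolation=cv2.INTER_CUBIC))
E
```

```text
t 19.95 printer-frame tcp [-122.5  -52.7  105.1] tip [-115.3  -52.2   96.8] F [-0.13 -0.3   0.29]
axes x [0.756 0.021 0.655] y [ 0.654  0.04  -0.756] z [-0.042  0.999  0.017]
[-22.3  28.1 -18.7  48.3  40.6 -96.2]
```

View pics/wrist5.png

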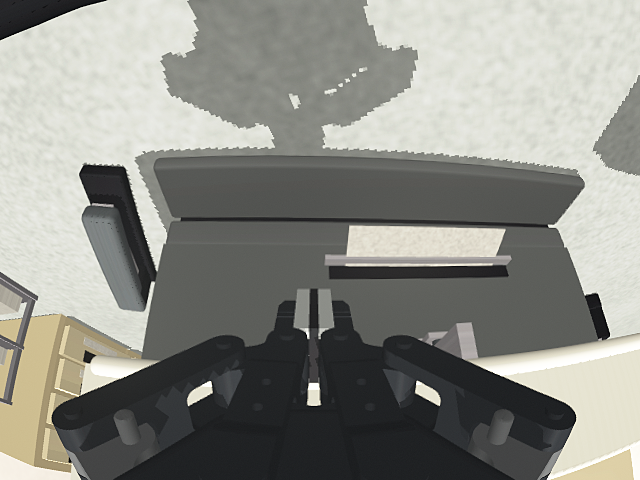

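>>> {"name": "apply_moves", "arguments": {
  "increments": [
    {"x": -0.2,"y": 0.5,"z": 0,"twist": 0},
    {"x": -0.2,"y": 0.8,"z": 0,"twist": 0},
    {"x": -0.1,"y": 0.7,"z": 0,"twist": 0},
    {"x": 0,"y": 0.6,"z": 0,"twist": 0},
    {"x": 0.1,"y": 0.45,"z": 0,"twist": 0},
    {"x": 0.2,"y": 0.35,"z": 0,"twist": 0},
    {"x": 0.25,"y": 0.3,"z": 0,"twist": 0},
    {"x": 0.25,"y": 0.3,"z": 0,"twist": 0}
  ]
}}

```text
time: 20.85
position: [578.5, 45.6, 103.4]
tcp_rot: [-88.6, -40.9, 71.4]
ft_force: [0.1, -0.1, 0.3]
opening: 0.0
```

```bash
python3 -c "
from pf import *
show()"
```

```text
t 20.85 printer-frame tcp [-119.3  -52.4  103.4] tip [-112.1  -52.    95.1] F [-0.02 -0.16  0.25]
axes x [0.756 0.019 0.655] y [ 0.654  0.041 -0.756] z [-0.041  0.999  0.018]
```

>>> {"name": "apply_moves", "arguments": {
  "increments": [
    {"x": 0.1,"y": 0,"z": 0,"twist": 0},
    {"x": 0.2,"y": 0,"z": 0,"twist": 0},
    {"x": 0.3,"y": 0,"z": 0,"twist": 0},
    {"x": 0.4,"y": 0,"z": 0,"twist": 0},
    {"x": 0.5,"y": 0,"z": 0,"twist": 0},
    {"x": 0.6,"y": 0,"z": 0,"twist": 0},
    {"x": 0.6,"y": 0,"z": 0,"twist": 0},
    {"x": 0.6,"y": 0,"z": 0,"twist": 0}
  ]
}}

```text
time: 21.65
position: [579.0, 47.9, 105.3]
tcp_rot: [-88.5, -40.5, 71.3]
ft_force: [-1.1, -8.8, -5.5]
opening: 0.1
```

```bash
python3 -c "
from pf import *
show()"
```

```text
t 21.65 printer-frame tcp [-117.   -52.1  105.3] tip [-109.8  -51.7   97. ] F [-8.61 -1.99 -5.46]
axes x [0.76  0.017 0.65 ] y [ 0.649  0.041 -0.76 ] z [-0.04   0.999  0.02 ]
```

>>> {"name": "apply_moves", "arguments": {
  "increments": [
    {"x": 0.13,"y": -0.15,"z": 0,"twist": 0},
    {"x": 0.26,"y": -0.3,"z": 0,"twist": 0},
    {"x": 0.39,"y": -0.46,"z": 0,"twist": 0},
    {"x": 0.52,"y": -0.6,"z": 0,"twist": 0},
    {"x": 0.65,"y": -0.76,"z": 0,"twist": 0},
    {"x": 0.65,"y": -0.76,"z": 0,"twist": 0},
    {"x": 0.65,"y": -0.76,"z": 0,"twist": 0},
    {"x": 0.65,"y": -0.76,"z": 0,"twist": 0}
  ]
}}

```text
time: 22.45
position: [579.1, 48.0, 115.6]
tcp_rot: [-88.5, -40.6, 71.3]
ft_force: [-2.0, -9.5, -2.8]
opening: 0.0
```

```bash
python3 -c "
from pf import *
show()"
```

```text
t 22.45 printer-frame tcp [-116.8  -52.1  115.6] tip [-109.7  -51.7  107.2] F [-9.58 -1.39 -2.82]
axes x [0.759 0.017 0.651] y [ 0.65   0.041 -0.759] z [-0.04   0.999  0.02 ]
```

>>> {"name": "apply_moves", "arguments": {
  "increments": [
    {"x": 0.06,"y": -0.08,"z": 0,"twist": 0},
    {"x": 0.13,"y": -0.15,"z": 0,"twist": 0},
    {"x": 0.2,"y": -0.23,"z": 0,"twist": 0},
    {"x": 0.26,"y": -0.3,"z": 0,"twist": 0},
    {"x": 0.26,"y": -0.3,"z": 0,"twist": 0},
    {"x": 0.26,"y": -0.3,"z": 0,"twist": 0},
    {"x": 0.26,"y": -0.3,"z": 0,"twist": 0},
    {"x": 0.26,"y": -0.3,"z": 0,"twist": 0}
  ]
}}

```text
time: 23.25
position: [579.1, 48.1, 119.4]
tcp_rot: [-88.4, -40.6, 71.3]
ft_force: [-2.2, -7.3, -4.1]
opening: -0.1
```

```bash
python3 -c "
from pf import *
show()
for n in('wrist','scene'):
    d=bot.get_image(n);cv2.imwrite(f'pics/{n}6.png',d['image'] if n=='wrist' else cv2.resize(d['image'][170:290,240:430],None,fx=4,fy=4,interpolation=cv2.INTER_CUBIC))
"
```

```text
t 23.25 printer-frame tcp [-116.7  -52.1  119.4] tip [-109.6  -51.7  111.1] F [-7.57 -0.4  -4.08]
axes x [0.759 0.017 0.651] y [ 0.65   0.042 -0.759] z [-0.04   0.999  0.021]
```

View pics/wrist6.png

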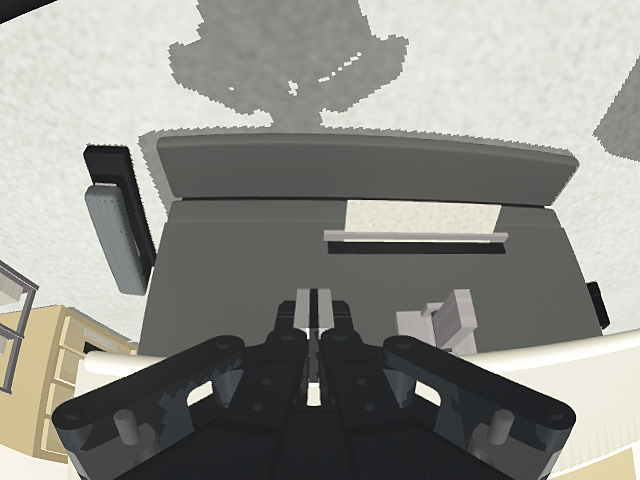

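View pics/scene6.png

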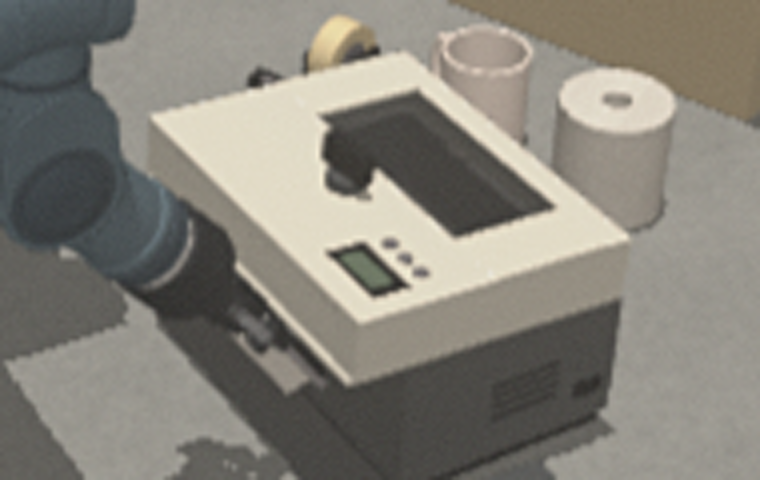

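```bash
cat >> pf.py <<'E'
def fr(d,u,v):
    V=np.array(d["view"]);Rm=V[:3,:3];o=-Rm.T@V[:3,3]
    dx,dy=u-d["cx"],v-d["cy"];r=np.hypot(dx,dy);t=r/d["fx"]
    return P.T@(o-O),P.T@(Rm.T@np.array([np.sin(t)*dx/r,-np.sin(t)*dy/r,-np.cos(t)]))
def onX(d,u,v,X):
    o,r=fr(d,u,v);return (o+r*(X-o[0])/r[0]).round(1)
E
python3 - <<'E'
from pf import *
d=bot.get_image("wrist")
for u,v in [(470,290),(452,292),(476,352),(440,325)]: print(onX(d,u,v,-112),onX(d,u,v,-106))
print('lip',onX(d,130,357,-118),onX(d,590,345,-118))
cv2.imwrite("pics/w6z.png",cv2.resize(d["image"][270:370,370:520],None,fx=5,fy=5,interpolation=cv2.INTER_CUBIC))
E
```

```text
[-112.    19.9  107.4] [-106.    23.2  104.4]
[-112.    10.5  108.1] [-106.    13.4  105.1]
[-112.    16.2  136.9] [-106.    19.4  135.2]
[-112.     1.7  123.5] [-106.     4.3  121.2]
lip [-118.  -124.3  140.1] [-118.    77.1  142.9]
```

View pics/w6z.png

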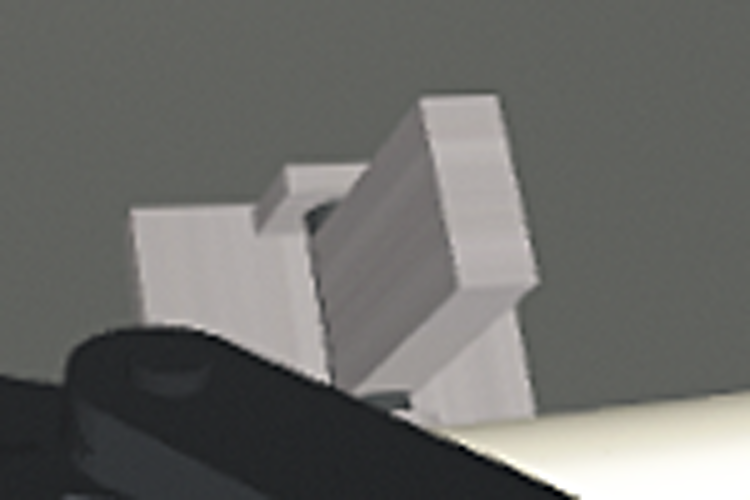

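>>> {"name": "apply_moves", "arguments": {
  "increments": [
    {"x": -0.1,"y": 0.2,"z": 0,"twist": 0},
    {"x": -0.1,"y": 0.5,"z": 0,"twist": 0},
    {"x": -0.1,"y": 0.8,"z": 0,"twist": 0},
    {"x": -0.1,"y": 1.0,"z": 0,"twist": 0},
    {"x": 0,"y": 0.9,"z": 0,"twist": 0},
    {"x": 0.1,"y": 0.8,"z": 0,"twist": 0},
    {"x": 0.2,"y": 0.7,"z": 0,"twist": 0},
    {"x": 0.2,"y": 0.7,"z": 0,"twist": 0}
  ]
}}

```text
time: 24.2
position: [581.1, 53.8, 114.9]
tcp_rot: [-88.5, -40.5, 71.3]
ft_force: [0.5, -6.5, -9.0]
opening: 0.3
```

```bash
python3 -c "
from pf import *
show()"
```

```text
t 24.2 printer-frame tcp [-110.7  -52.1  114.9] tip [-103.5  -51.6  106.5] F [-5.93 -2.66 -8.96]
axes x [0.76  0.017 0.65 ] y [ 0.649  0.041 -0.76 ] z [-0.04   0.999  0.02 ]
```

>>> {"name": "apply_moves", "arguments": {
  "increments": [
    {"x": 0.07,"y": -0.08,"z": 0,"twist": 0},
    {"x": 0.13,"y": -0.15,"z": 0,"twist": 0},
    {"x": 0.2,"y": -0.23,"z": 0,"twist": 0},
    {"x": 0.2,"y": -0.23,"z": 0,"twist": 0},
    {"x": 0.2,"y": -0.23,"z": 0,"twist": 0},
    {"x": 0.2,"y": -0.23,"z": 0,"twist": 0},
    {"x": 0.2,"y": -0.23,"z": 0,"twist": 0},
    {"x": 0.2,"y": -0.23,"z": 0,"twist": 0}
  ]
}}

```text
time: 25.0
position: [580.0, 53.3, 116.1]
tcp_rot: [-88.3, -40.4, 71.2]
ft_force: [1.1, -7.5, -14.3]
opening: -0.0
```

```bash
python3 -c "
from pf import *
show()"
```

```text
t 25.0 printer-frame tcp [-111.5  -51.2  116.1] tip [-104.4  -50.7  107.7] F [ -6.62  -3.59 -14.31]
axes x [0.762 0.016 0.648] y [ 0.647  0.043 -0.762] z [-0.04   0.999  0.023]
```

>>> {"name": "apply_moves", "arguments": {
  "increments": [
    {"x": -0.13,"y": 0.15,"z": 0,"twist": 0},
    {"x": -0.26,"y": 0.3,"z": 0,"twist": 0},
    {"x": -0.26,"y": 0.3,"z": 0.6,"twist": 0},
    {"x": -0.26,"y": 0.3,"z": 1.3,"twist": 0},
    {"x": -0.26,"y": 0.3,"z": 2,"twist": 0},
    {"x": -0.26,"y": 0.3,"z": 2.7,"twist": 0},
    {"x": -0.26,"y": 0.3,"z": 3.4,"twist": 0},
    {"x": -0.26,"y": 0.3,"z": 3.5,"twist": 0}
  ]
}}

```text
time: 25.8
position: [549.1, 64.0, 116.1]
tcp_rot: [-88.8, -40.6, 71.5]
ft_force: [3.4, -8.1, -4.9]
opening: 0.1
```

```bash
python3 -c "
from pf import *
show()
d=bot.get_image('wrist');cv2.imwrite('pics/wrist7.png',d['image'])"
```

```text
t 25.8 printer-frame tcp [-112.   -18.6  116.1] tip [-104.8  -18.1  107.8] F [-6.47 -5.99 -4.92]
axes x [0.759 0.019 0.651] y [ 0.65   0.038 -0.759] z [-0.039  0.999  0.016]
```

View pics/wrist7.png

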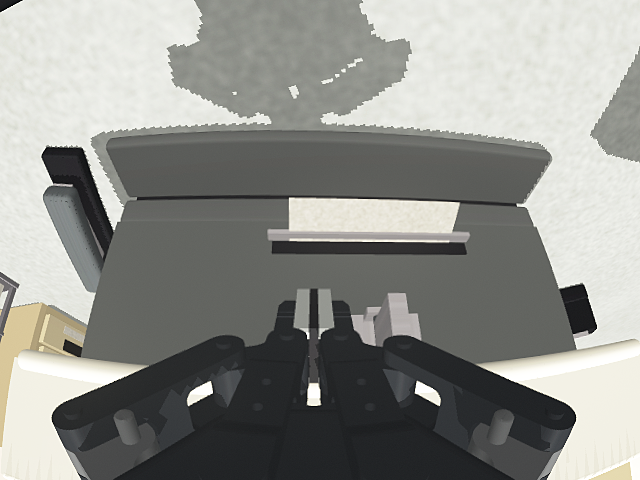

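>>> {"name": "apply_moves", "arguments": {
  "increments": [
    {"x": -0.2,"y": 0,"z": 0,"twist": 0},
    {"x": -0.2,"y": 0,"z": 0.2,"twist": 0},
    {"x": -0.2,"y": 0,"z": 0.4,"twist": 0},
    {"x": -0.2,"y": 0,"z": 0.6,"twist": 0},
    {"x": -0.2,"y": 0,"z": 0.8,"twist": 0},
    {"x": -0.2,"y": 0,"z": 1.0,"twist": 0},
    {"x": -0.2,"y": 0,"z": 1.0,"twist": 0},
    {"x": -0.2,"y": 0,"z": 1.0,"twist": 0}
  ]
}}

```text
time: 26.65
position: [537.9, 68.2, 115.7]
tcp_rot: [-88.5, -40.9, 71.4]
ft_force: [-1.3, -0.7, 0.2]
opening: 0.1
```

```bash
python3 -c "
from pf import *
show()"
```

```text
t 26.65 printer-frame tcp [-111.9   -6.6  115.7] tip [-104.7   -6.2  107.4] F [-1.13  1.01  0.16]
axes x [0.756 0.018 0.655] y [ 0.654  0.042 -0.756] z [-0.041  0.999  0.02 ]
```

>>> {"name": "apply_moves", "arguments": {
  "increments": [
    {"x": 0,"y": 0,"z": 0.15,"twist": 0},
    {"x": 0,"y": 0,"z": 0.3,"twist": 0},
    {"x": 0,"y": 0,"z": 0.45,"twist": 0},
    {"x": 0,"y": 0,"z": 0.6,"twist": 0},
    {"x": 0,"y": 0,"z": 0.75,"twist": 0},
    {"x": 0,"y": 0,"z": 0.8,"twist": 0},
    {"x": 0,"y": 0,"z": 0.8,"twist": 0},
    {"x": 0,"y": 0,"z": 0.8,"twist": 0}
  ]
}}

```text
time: 27.45
position: [531.0, 70.2, 116.0]
tcp_rot: [-88.6, -40.9, 71.4]
ft_force: [1.6, -0.5, -1.0]
opening: -0.1
```

```bash
python3 -c "
from pf import *
show()
d=bot.get_image('wrist');cv2.imwrite('pics/w8z.png',cv2.resize(d['image'][270:370,270:470],None,fx=4,fy=4,interpolation=cv2.INTER_CUBIC))"
```

```text
t 27.45 printer-frame tcp [-112.3    0.6  116. ] tip [-105.2    1.   107.7] F [ 0.1  -1.67 -1.04]
axes x [0.756 0.019 0.655] y [ 0.654  0.041 -0.756] z [-0.041  0.999  0.018]
```

View pics/w8z.png

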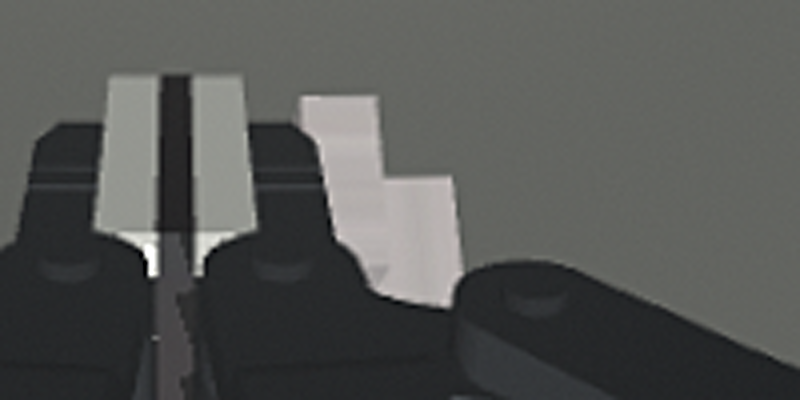

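>>> {"name": "apply_moves", "arguments": {
  "increments": [
    {"x": 0,"y": 0,"z": 0.2,"twist": 0},
    {"x": 0,"y": 0,"z": 0.4,"twist": 0},
    {"x": 0,"y": 0,"z": 0.6,"twist": 0},
    {"x": 0,"y": 0,"z": 0.8,"twist": 0},
    {"x": 0,"y": 0,"z": 0.95,"twist": 0},
    {"x": 0,"y": 0,"z": 1.1,"twist": 0},
    {"x": 0,"y": 0,"z": 1.1,"twist": 0},
    {"x": 0,"y": 0,"z": 1.1,"twist": 0}
  ]
}}

```text
time: 28.3
position: [520.5, 73.5, 116.3]
tcp_rot: [-88.6, -40.9, 71.4]
ft_force: [3.2, -0.9, -0.1]
opening: 0.1
```

```bash
python3 -c "
from pf import *
show()
d=bot.get_image('wrist');cv2.imwrite('pics/w9z.png',cv2.resize(d['image'][270:370,270:470],None,fx=4,fy=4,interpolation=cv2.INTER_CUBIC))"
```

```text
t 28.3 printer-frame tcp [-112.9   11.6  116.3] tip [-105.7   12.   107.9] F [ 0.3  -3.35 -0.1 ]
axes x [0.756 0.019 0.655] y [ 0.654  0.041 -0.756] z [-0.041  0.999  0.018]
```

View pics/w9z.png

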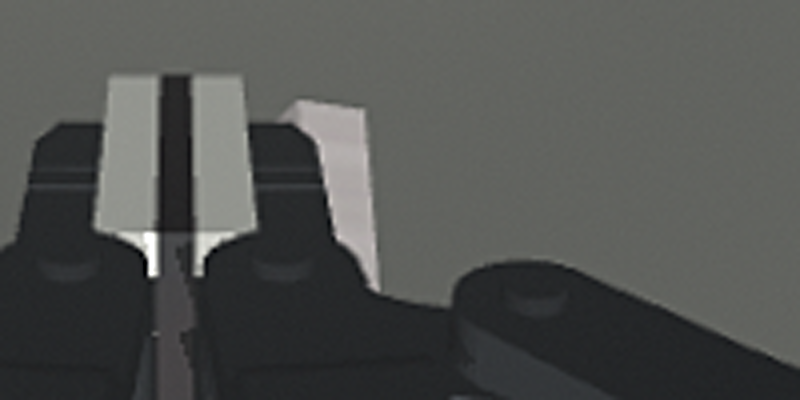

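>>> {"name": "apply_moves", "arguments": {
  "increments": [
    {"x": 0,"y": 0,"z": 0.1,"twist": 0},
    {"x": 0,"y": 0,"z": 0.2,"twist": 0},
    {"x": 0,"y": 0,"z": 0.3,"twist": 0},
    {"x": 0,"y": 0,"z": 0.4,"twist": 0},
    {"x": 0,"y": 0,"z": 0.4,"twist": 0},
    {"x": 0,"y": 0,"z": 0.4,"twist": 0},
    {"x": 0,"y": 0,"z": 0.4,"twist": 0},
    {"x": 0,"y": 0,"z": 0.4,"twist": 0}
  ]
}}

```text
time: 29.15
position: [516.5, 74.8, 116.2]
tcp_rot: [-88.6, -40.9, 71.4]
ft_force: [3.0, -1.1, -1.1]
opening: -0.1
```

```bash
python3 -c "
from pf import *
show()
d=bot.get_image('wrist');cv2.imwrite('pics/w10z.png',cv2.resize(d['image'][270:370,270:470],None,fx=4,fy=4,interpolation=cv2.INTER_CUBIC))"
```

```text
t 29.15 printer-frame tcp [-113.1   15.8  116.2] tip [-105.9   16.2  107.8] F [ 0.05 -3.22 -1.1 ]
axes x [0.756 0.019 0.654] y [ 0.653  0.041 -0.756] z [-0.041  0.999  0.019]
```

View pics/w10z.png

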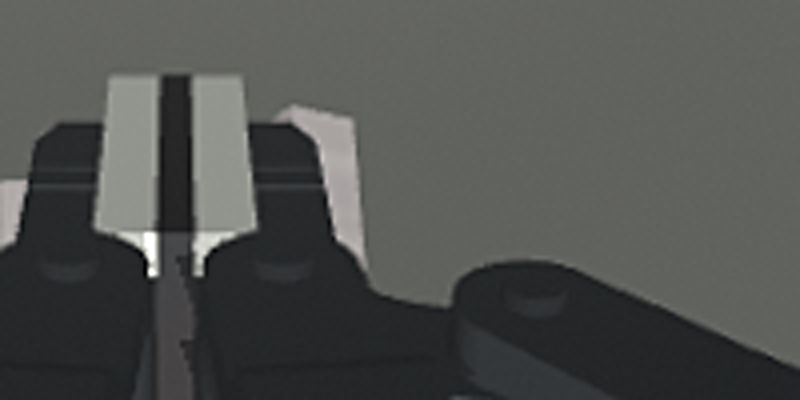

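>>> {"name": "apply_moves", "arguments": {
  "increments": [
    {"x": 0,"y": 0,"z": 0.1,"twist": 0},
    {"x": 0,"y": 0,"z": 0.2,"twist": 0},
    {"x": 0,"y": 0,"z": 0.3,"twist": 0},
    {"x": 0.1,"y": 0,"z": 0.3,"twist": 0},
    {"x": 0.2,"y": 0,"z": 0.3,"twist": 0},
    {"x": 0.3,"y": 0,"z": 0.3,"twist": 0},
    {"x": 0.3,"y": 0,"z": 0.3,"twist": 0},
    {"x": 0.3,"y": 0,"z": 0.3,"twist": 0}
  ]
}}

```text
time: 30.0
position: [513.5, 76.3, 116.6]
tcp_rot: [-88.5, -40.6, 71.3]
ft_force: [2.3, -7.2, -4.1]
opening: -0.1
```

```bash
python3 -c "
from pf import *
show()
d=bot.get_image('wrist');cv2.imwrite('pics/w11z.png',cv2.resize(d['image'][270:370,270:470],None,fx=4,fy=4,interpolation=cv2.INTER_CUBIC))"
```

```text
t 30.0 printer-frame tcp [-112.6   19.2  116.6] tip [-105.5   19.6  108.3] F [-5.97 -4.65 -4.08]
axes x [0.759 0.017 0.65 ] y [ 0.649  0.042 -0.759] z [-0.04   0.999  0.02 ]
```

View pics/w11z.png

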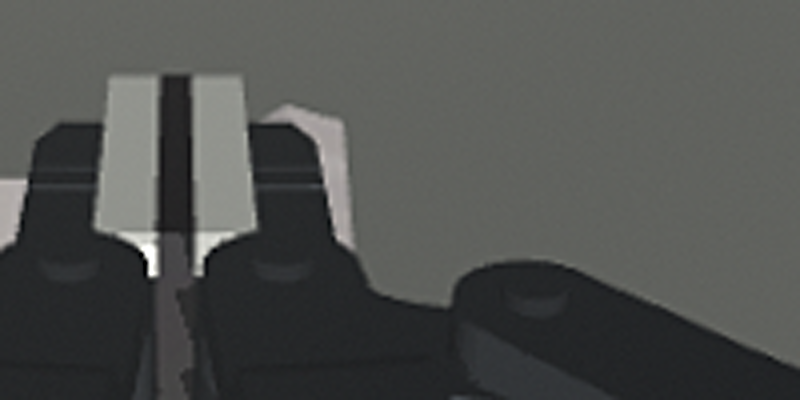

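>>> {"name": "apply_moves", "arguments": {
  "increments": [
    {"x": 0.1,"y": 0,"z": 0,"twist": 0},
    {"x": 0.2,"y": 0,"z": 0,"twist": 0},
    {"x": 0.3,"y": 0,"z": 0,"twist": 0},
    {"x": 0.4,"y": 0,"z": 0,"twist": 0},
    {"x": 0.4,"y": 0,"z": 0,"twist": 0},
    {"x": 0.4,"y": 0,"z": 0,"twist": 0},
    {"x": 0.4,"y": 0,"z": 0,"twist": 0},
    {"x": 0.4,"y": 0,"z": 0,"twist": 0}
  ]
}}

```text
time: 30.85
position: [513.5, 76.6, 117.4]
tcp_rot: [-88.4, -40.1, 71.1]
ft_force: [-3.4, -19.2, -7.7]
opening: 0.2
```

```bash
python3 -c "
from pf import *
show()"
```

```text
t 30.85 printer-frame tcp [-112.4   19.2  117.4] tip [-105.3   19.6  109. ] F [-19.2   -3.36  -7.67]
axes x [0.764 0.015 0.645] y [ 0.644  0.041 -0.764] z [-0.038  0.999  0.022]
```

>>> {"name": "apply_moves", "arguments": {
  "increments": [
    {"x": -0.3,"y": 0,"z": 0,"twist": 0},
    {"x": -0.7,"y": 0,"z": 0,"twist": 0},
    {"x": -0.8,"y": 0.2,"z": 0,"twist": 0},
    {"x": -0.8,"y": 0.5,"z": 0,"twist": 0},
    {"x": -0.8,"y": 0.8,"z": 0,"twist": 0},
    {"x": -0.8,"y": 0.9,"z": 0,"twist": 0},
    {"x": -0.8,"y": 0.9,"z": 0,"twist": 0},
    {"x": -0.8,"y": 0.9,"z": 0,"twist": 0}
  ]
}}

```text
time: 31.65
position: [516.0, 79.7, 108.8]
tcp_rot: [-88.8, -40.7, 71.5]
ft_force: [2.3, -7.9, 1.2]
opening: 0.1
```

```bash
python3 -c "
from pf import *
show()
d=bot.get_image('wrist');cv2.imwrite('pics/w12z.png',d['image'])"
```

```text
t 31.65 printer-frame tcp [-108.6   18.   108.8] tip [-101.4   18.4  100.4] F [-6.66 -4.88  1.19]
axes x [0.757 0.02  0.653] y [ 0.652  0.039 -0.757] z [-0.041  0.999  0.016]
```

View pics/w12z.png

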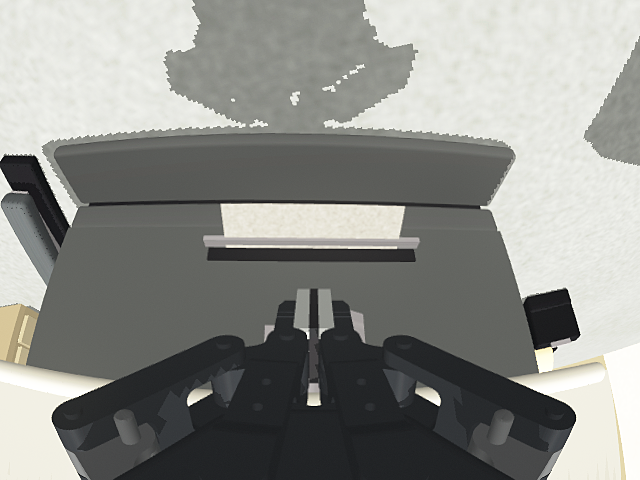

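>>> {"name": "apply_moves", "arguments": {
  "increments": [
    {"x": 0.1,"y": -0.4,"z": 0.1,"twist": 0},
    {"x": 0.25,"y": -0.5,"z": 0.1,"twist": 0},
    {"x": 0.4,"y": -0.65,"z": 0.1,"twist": 0},
    {"x": 0.5,"y": -0.8,"z": 0.1,"twist": 0},
    {"x": 0.6,"y": -0.9,"z": 0.1,"twist": 0},
    {"x": 0.7,"y": -1.0,"z": 0.1,"twist": 0},
    {"x": 0.7,"y": -1.0,"z": 0.1,"twist": 0},
    {"x": 0.7,"y": -1.0,"z": 0.1,"twist": 0}
  ]
}}

```text
time: 32.5
position: [513.8, 78.3, 118.9]
tcp_rot: [-88.6, -40.5, 71.4]
ft_force: [4.4, -7.0, -8.7]
opening: -0.6
```

```bash
python3 -c "
from pf import *
show()
d=bot.get_image('wrist');cv2.imwrite('pics/w13z.png',cv2.resize(d['image'][270:390,230:430],None,fx=4,fy=4,interpolation=cv2.INTER_CUBIC))"
```

```text
t 32.5 printer-frame tcp [-110.7   19.6  118.9] tip [-103.6   20.   110.6] F [-5.1  -6.53 -8.71]
axes x [0.76  0.019 0.65 ] y [ 0.649  0.041 -0.76 ] z [-0.041  0.999  0.019]
```

View pics/w13z.png

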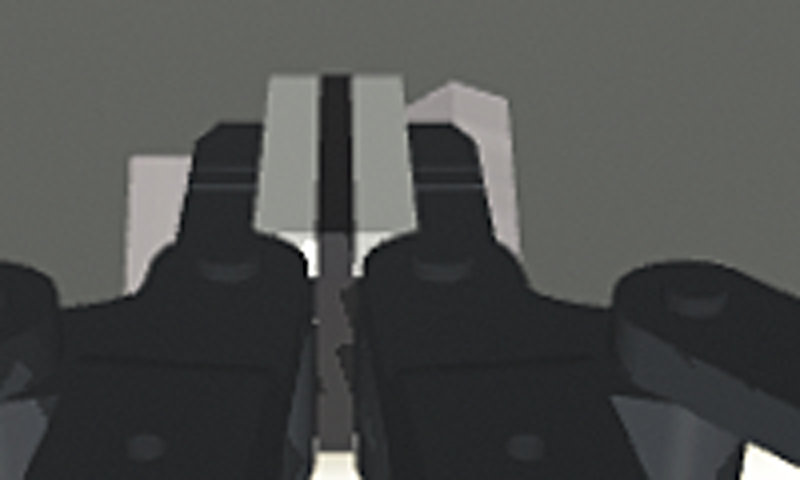

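>>> {"name": "apply_moves", "arguments": {
  "increments": [
    {"x": 0.13,"y": -0.15,"z": 0,"twist": 0},
    {"x": 0.26,"y": -0.3,"z": 0,"twist": 0},
    {"x": 0.36,"y": -0.42,"z": 0,"twist": 0},
    {"x": 0.36,"y": -0.42,"z": 0,"twist": 0},
    {"x": 0,"y": -0.1,"z": 0,"twist": 0},
    {"x": -0.2,"y": 0.2,"z": 0,"twist": 0},
    {"x": -0.2,"y": 0.5,"z": 0,"twist": 0},
    {"x": -0.2,"y": 0.5,"z": 0,"twist": 0}
  ]
}}

```text
time: 33.35
position: [516.2, 80.1, 116.1]
tcp_rot: [-88.9, -40.7, 71.6]
ft_force: [3.5, -8.9, 1.5]
opening: 0.4
```

```bash
python3 -c "
from pf import *
show()
d=bot.get_image('wrist');cv2.imwrite('pics/w14z.png',cv2.resize(d['image'][270:390,230:430],None,fx=4,fy=4,interpolation=cv2.INTER_CUBIC))"
```

```text
t 33.35 printer-frame tcp [-108.2   17.9  116.1] tip [-101.    18.3  107.7] F [-7.16 -6.37  1.52]
axes x [0.757 0.021 0.653] y [ 0.652  0.038 -0.758] z [-0.041  0.999  0.015]
```

View pics/w14z.png

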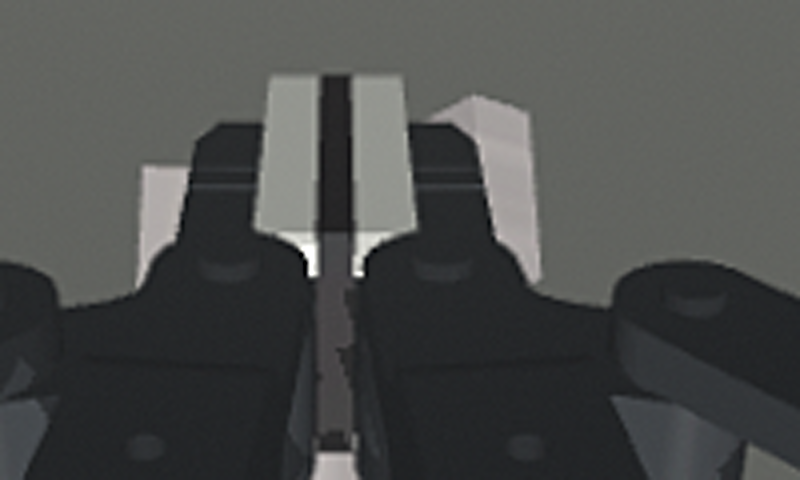

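>>> {"name": "apply_moves", "arguments": {
  "increments": [
    {"x": 0.1,"y": -0.4,"z": 0,"twist": 0},
    {"x": 0.2,"y": -0.53,"z": 0,"twist": 0},
    {"x": 0.33,"y": -0.68,"z": 0,"twist": 0},
    {"x": 0.46,"y": -0.83,"z": 0,"twist": 0},
    {"x": 0.59,"y": -0.98,"z": 0,"twist": 0},
    {"x": 0.7,"y": -1.1,"z": 0,"twist": 0},
    {"x": 0.78,"y": -1.2,"z": 0,"twist": 0},
    {"x": 0.78,"y": -1.2,"z": 0,"twist": 0}
  ]
}}

```text
time: 34.2
position: [513.5, 79.1, 128.8]
tcp_rot: [-88.5, -40.7, 71.4]
ft_force: [3.2, -5.4, -3.3]
opening: -0.1
```

```bash
python3 -c "
from pf import *
show()
d=bot.get_image('wrist');cv2.imwrite('pics/w15z.png',cv2.resize(d['image'][270:390,230:430],None,fx=4,fy=4,interpolation=cv2.INTER_CUBIC))
d=bot.get_image('scene');cv2.imwrite('pics/scene15.png',cv2.resize(d['image'][170:290,240:430],None,fx=4,fy=4,interpolation=cv2.INTER_CUBIC))
"
```

```text
t 34.2 printer-frame tcp [-110.    20.1  128.8] tip [-102.9   20.6  120.4] F [-3.97 -4.81 -3.31]
axes x [0.758 0.018 0.652] y [ 0.651  0.042 -0.758] z [-0.041  0.999  0.02 ]
```

View pics/w15z.png

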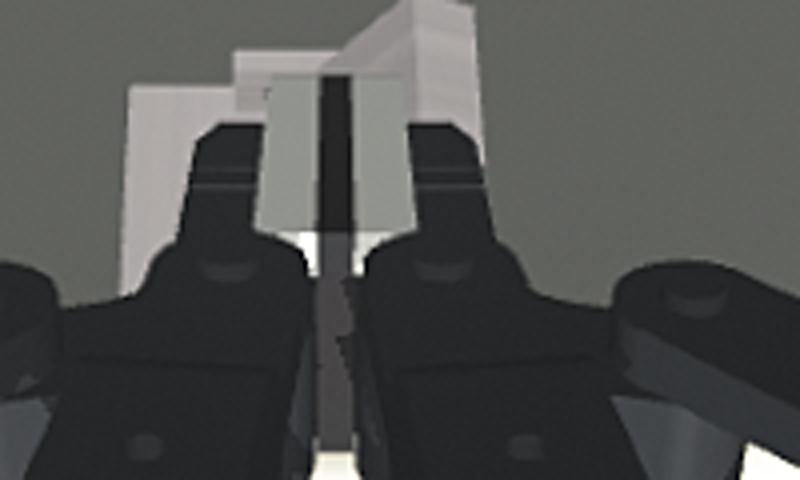

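View pics/scene15.png

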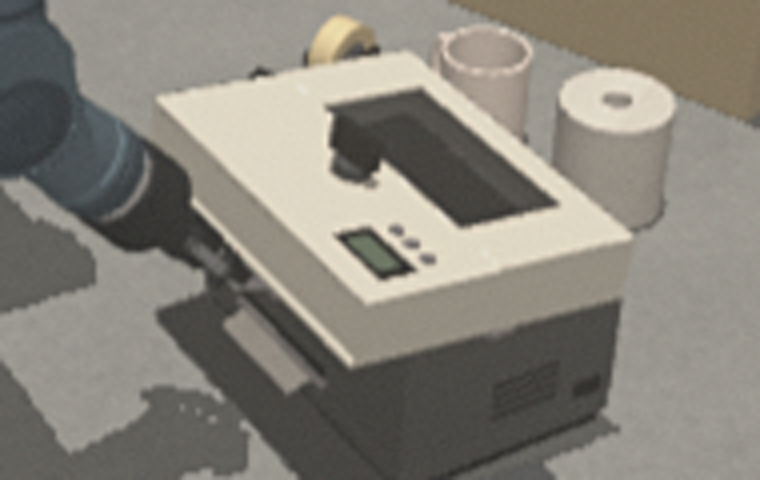

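>>> {"name": "apply_moves", "arguments": {
  "increments": [
    {"x": -0.4,"y": 0,"z": -0.2,"twist": 0},
    {"x": -0.4,"y": 0,"z": -1.0,"twist": 0},
    {"x": -0.4,"y": 0,"z": -2,"twist": 0},
    {"x": -0.4,"y": 0,"z": -3.5,"twist": 0},
    {"x": -0.4,"y": 0,"z": -5,"twist": 0},
    {"x": -0.4,"y": 0,"z": -6.5,"twist": 0},
    {"x": -0.4,"y": 0,"z": -7,"twist": 0},
    {"x": -0.4,"y": 0,"z": -7,"twist": 0}
  ]
}}

```text
time: 35.1
position: [579.9, 55.6, 125.6]
tcp_rot: [-88.5, -40.9, 71.4]
ft_force: [-0.4, 0.2, -0.9]
opening: 0.1
```

```bash
python3 -c "
from pf import *
show();print(bot.read_state()['q'].round(1))
d=bot.get_image('wrist');cv2.imwrite('pics/w16.png',d['image'])
"
```

```text
t 35.1 printer-frame tcp [-109.4  -50.3  125.6] tip [-102.2  -49.9  117.3] F [ 0.04  0.39 -0.92]
axes x [0.756 0.018 0.655] y [ 0.654  0.042 -0.756] z [-0.041  0.999  0.02 ]
[-20.9  26.4 -17.8  49.7  40.8 -94.3]
```

View pics/w16.png

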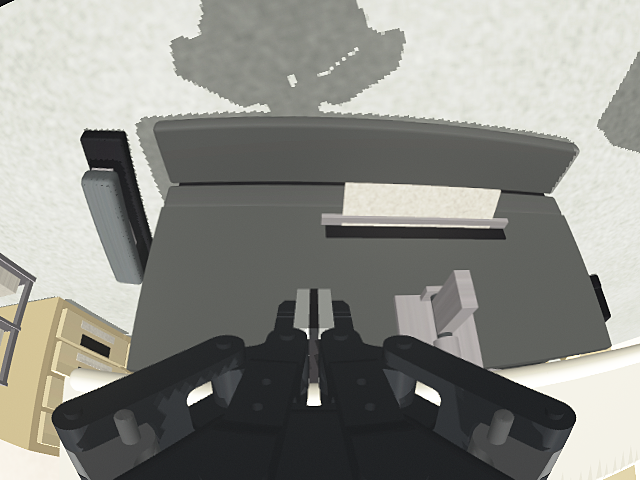

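```bash
cat > arc.py <<'E'
import sys
from pf import *
# desired TCP = bar(th) - off*n + t*y ; print increments (cm) from measured pose
th0,th1,off,t0,t1=map(float,sys.argv[1:6])
s=bot.read_state();M=P.T@R.from_euler('xyz',s['tcp_rot'],degrees=True).as_matrix();p=P.T@(s['position']-O)
n=M[:,0];y=M[:,1]
for th,t in zip(np.linspace(th0,th1,9)[1:],np.linspace(t0,t1,9)[1:]):
    bar=np.array([115-233*np.cos(th),p[1],127+233*np.sin(th)])
    q=bar-off*n*[1,0,1]+t*y*[1,0,1]
    d=(M.T@(q-p)/10);print(round(th,3),d.round(2))
E
python3 arc.py .142 .37 14 30 26
```

```text
0.17 [ 0.89 -0.49  0.01]
0.199 [ 1.4  -0.96  0.02]
0.227 [ 1.94 -1.4   0.03]
0.256 [ 2.48 -1.84  0.03]
0.284 [ 3.03 -2.26  0.04]
0.313 [ 3.59 -2.66  0.05]
0.342 [ 4.17 -3.04  0.06]
0.37 [ 4.75 -3.41  0.06]
```

>>> {"name": "apply_moves", "arguments": {
  "increments": [
    {"x": 0.5,"y": -0.2,"z": 0,"twist": 0},
    {"x": 1.1,"y": -0.7,"z": 0,"twist": 0},
    {"x": 1.7,"y": -1.2,"z": 0,"twist": 0},
    {"x": 2.3,"y": -1.7,"z": 0,"twist": 0},
    {"x": 2.9,"y": -2.15,"z": 0,"twist": 0},
    {"x": 3.5,"y": -2.6,"z": 0,"twist": 0},
    {"x": 4.1,"y": -3.0,"z": 0,"twist": 0},
    {"x": 4.7,"y": -3.4,"z": 0,"twist": 0}
  ]
}}

```text
time: 35.95
position: [583.8, 68.4, 182.5]
tcp_rot: [-88.4, -40.9, 71.3]
ft_force: [-2.4, -2.1, -5.5]
opening: -0.1
```

```bash
python3 -c "
from pf import *
show();print(bot.read_state()['q'].round(1))
d=bot.get_image('scene');cv2.imwrite('pics/scene17.png',cv2.resize(d['image'][150:290,240:430],None,fx=4,fy=4,interpolation=cv2.INTER_CUBIC))
"; python3 arc.py .35 .6 14 27 22
```

```text
t 35.95 printer-frame tcp [-96.1 -49.6 182.5] tip [-88.9 -49.1 174.2] F [-2.82  1.52 -5.52]
axes x [0.756 0.017 0.654] y [ 0.653  0.043 -0.756] z [-0.041  0.999  0.021]
[-19.5  23.  -13.7  56.1  40.8 -92.5]
0.381 [ 0.12  0.02 -0.  ]
0.412 [ 0.77 -0.36 -0.  ]
0.444 [ 1.43 -0.73  0.  ]
0.475 [ 2.11 -1.07  0.  ]
0.506 [ 2.78 -1.39  0.  ]
0.538 [ 3.47 -1.7   0.  ]
0.569 [ 4.17 -1.98  0.  ]
0.6 [ 4.87 -2.23 -0.  ]
```

View pics/scene17.png

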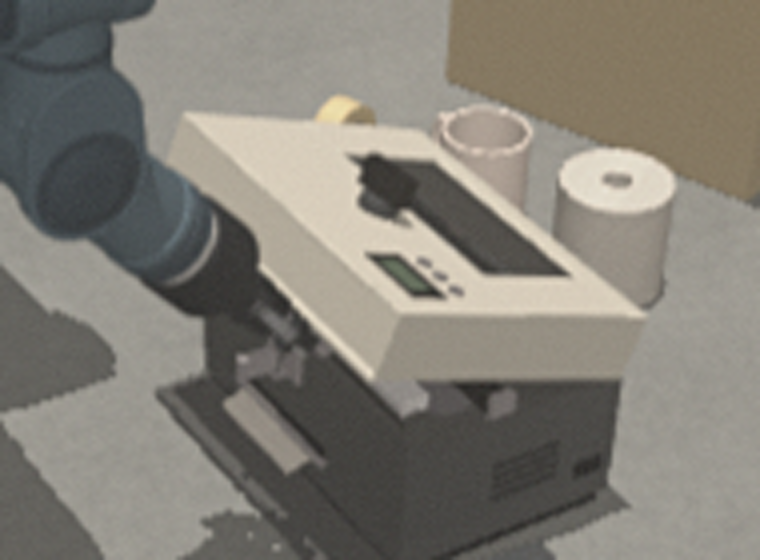

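Hood is up about 0.37 rad, free of the catch; continue along the arc.

>>> {"name": "apply_moves", "arguments": {
  "increments": [
    {"x": 0.6,"y": -0.3,"z": 0,"twist": 0},
    {"x": 1.2,"y": -0.6,"z": 0,"twist": 0},
    {"x": 1.8,"y": -0.9,"z": 0,"twist": 0},
    {"x": 2.4,"y": -1.2,"z": 0,"twist": 0},
    {"x": 3.0,"y": -1.5,"z": 0,"twist": 0},
    {"x": 3.6,"y": -1.75,"z": 0,"twist": 0},
    {"x": 4.2,"y": -2.0,"z": 0,"twist": 0},
    {"x": 4.9,"y": -2.25,"z": 0,"twist": 0}
  ]
}}

```text
time: 36.8
position: [592.9, 88.8, 232.2]
tcp_rot: [-88.6, -40.9, 71.4]
ft_force: [-0.3, -1.1, -5.6]
opening: -0.2
```

```bash
python3 -c "
from pf import *
show()
"; python3 arc.py .58 .83 14 22 16
```

```text
t 36.8 printer-frame tcp [-73.7 -51.2 232.2] tip [-66.5 -50.7 223.9] F [-1.1  -0.1  -5.61]
axes x [0.756 0.019 0.655] y [ 0.654  0.04  -0.756] z [-0.041  0.999  0.018]
0.611 [ 0.31 -0.17  0.  ]
0.642 [ 1.01 -0.41 -0.  ]
0.674 [ 1.73 -0.63 -0.01]
0.705 [ 2.45 -0.83 -0.01]
0.736 [ 3.17 -1.   -0.02]
0.768 [ 3.89 -1.15 -0.03]
0.799 [ 4.62 -1.28 -0.04]
0.83 [ 5.35 -1.39 -0.05]
```

>>> {"name": "apply_moves", "arguments": {
  "increments": [
    {"x": 0.6,"y": -0.2,"z": 0,"twist": 0},
    {"x": 1.3,"y": -0.45,"z": 0,"twist": 0},
    {"x": 2.0,"y": -0.7,"z": 0,"twist": 0},
    {"x": 2.7,"y": -0.9,"z": 0,"twist": 0},
    {"x": 3.4,"y": -1.05,"z": 0,"twist": 0},
    {"x": 4.1,"y": -1.2,"z": 0,"twist": 0},
    {"x": 4.8,"y": -1.3,"z": 0,"twist": 0},
    {"x": 5.4,"y": -1.4,"z": 0,"twist": 0}
  ]
}}

```text
time: 37.6
position: [603.0, 119.0, 278.0]
tcp_rot: [-88.6, -40.9, 71.4]
ft_force: [-0.2, -0.8, -5.3]
opening: 0.2
```

```bash
python3 -c "
from pf import *
show();print(bot.read_state()['q'].round(1))
d=bot.get_image('scene');cv2.imwrite('pics/scene18.png',cv2.resize(d['image'][130:290,220:430],None,fx=3.7,fy=3.7,interpolation=cv2.INTER_CUBIC))
"; python3 arc.py .81 1.06 14 16 10
```

```text
t 37.6 printer-frame tcp [-41.9 -50.3 278. ] tip [-34.7 -49.9 269.7] F [-0.86 -0.07 -5.28]
axes x [0.756 0.019 0.655] y [ 0.654  0.041 -0.756] z [-0.041  0.999  0.019]
[-13.8  19.   -4.7  64.   40.9 -84.9]
0.841 [ 0.1  -0.05  0.  ]
0.872 [ 0.83 -0.13 -0.01]
0.904 [ 1.56 -0.18 -0.02]
0.935 [ 2.28 -0.21 -0.04]
0.966 [ 3.01 -0.22 -0.05]
0.998 [ 3.73 -0.2  -0.07]
1.029 [ 4.45 -0.16 -0.08]
1.06 [ 5.16 -0.1  -0.1 ]
```

View pics/scene18.png

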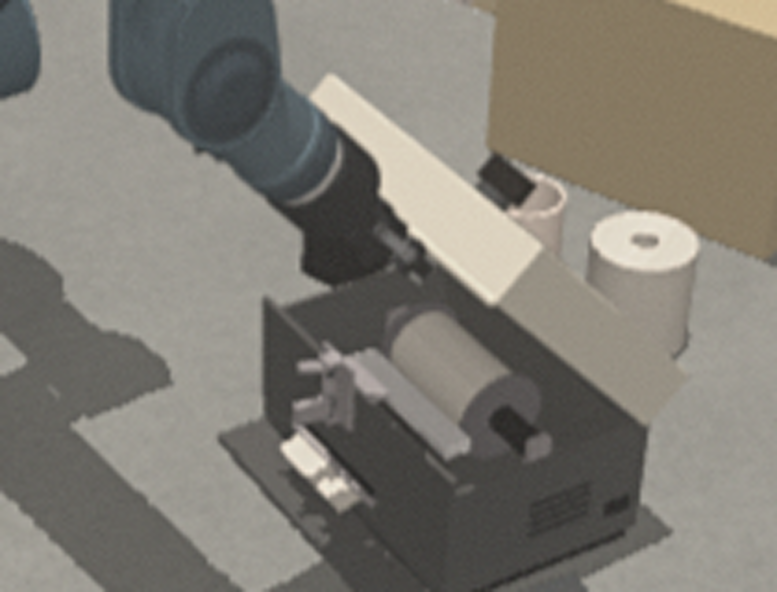

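>>> {"name": "apply_moves", "arguments": {
  "increments": [
    {"x": 0.8,"y": -0.1,"z": 0,"twist": 0},
    {"x": 1.5,"y": -0.2,"z": 0,"twist": 0},
    {"x": 2.2,"y": -0.2,"z": 0,"twist": 0},
    {"x": 2.9,"y": -0.2,"z": 0,"twist": 0},
    {"x": 3.5,"y": -0.2,"z": 0,"twist": 0},
    {"x": 4.1,"y": -0.2,"z": 0,"twist": 0},
    {"x": 4.7,"y": -0.2,"z": 0,"twist": 0},
    {"x": 5.0,"y": -0.1,"z": 0,"twist": 0}
  ]
}}

```text
time: 38.45
position: [614.9, 154.3, 311.8]
tcp_rot: [-88.6, -40.9, 71.5]
ft_force: [-2.0, -3.1, -1.3]
opening: 0.1
```

```bash
python3 -c "
from pf import *
show();print(bot.read_state()['q'].round(1))
d=bot.get_image('scene');cv2.imwrite('pics/scene19.png',cv2.resize(d['image'][130:290,220:430],None,fx=3.7,fy=3.7,interpolation=cv2.INTER_CUBIC))
"; python3 arc.py 1.0 1.1 14 10 10
```

```text
t 38.45 printer-frame tcp [ -4.7 -49.5 311.8] tip [  2.5 -49.1 303.5] F [-3.57  0.85 -1.32]
axes x [0.755 0.019 0.655] y [ 0.654  0.041 -0.755] z [-0.041  0.999  0.018]
[-10.   18.4  -0.7  65.4  40.6 -79.9]
1.012 [-0.89 -0.21  0.03]
1.025 [-0.6  -0.16  0.02]
1.038 [-0.32 -0.11  0.01]
1.05 [-0.03 -0.06  0.  ]
1.062 [ 0.26 -0.   -0.01]
1.075 [ 0.54  0.06 -0.01]
1.088 [ 0.82  0.12 -0.02]
1.1 [ 1.11  0.19 -0.03]
```

View pics/scene19.png

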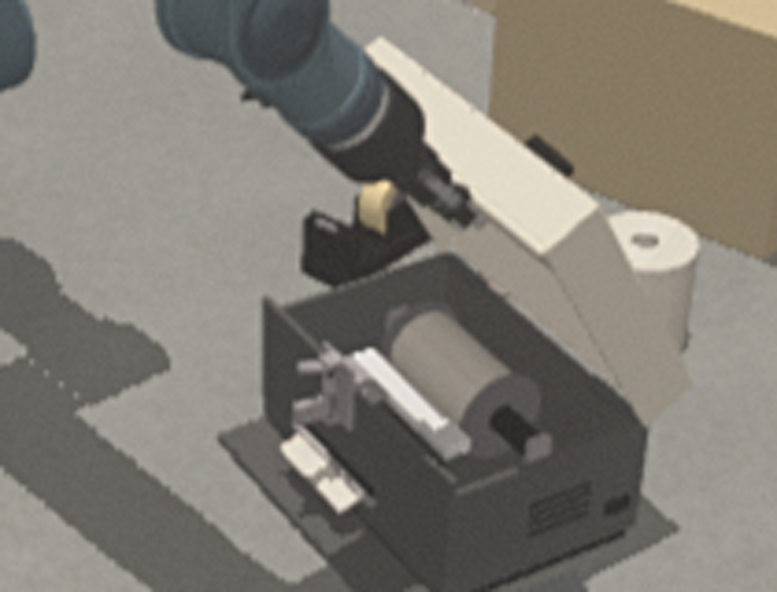

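```bash
python3 -c "
from pf import *
d=bot.get_image('scene')
for u,v,Y in [(367.3,197.6,-145),(367.3,197.6,-148),(383,187,-150)]:
    o,r=ray(d,u,v);o=P.T@(o-O);r=P.T@r
    p=o+r*(Y-o[1])/r[1];print(p.round(1),np.arctan2(p[2]-127,115-p[0]),np.hypot(p[2]-127,115-p[0]))
for th in (1.0,1.05,1.1,1.15):
    print(th,[np.round(proj(d,w([115-233*np.cos(th),y,127+233*np.sin(th)])),1) for y in (-143,143)])
"
```

```text
[   2.  -145.   327.6] 1.0576984653845833 230.1930976430498
[  -0.4 -148.   330. ] 1.0540033060749132 233.52444723505093
[  48.6 -150.   349.5] 1.2806358586901871 232.24988217864686
1.0 [array([362.9, 199.9]), array([308.1, 154.6])]
1.05 [array([366. , 197.1]), array([311. , 152.1])]
1.1 [array([369.3, 194.3]), array([313.9, 149.6])]
1.15 [array([372.6, 191.7]), array([316.9, 147.3])]
```

>>> {"name": "apply_moves", "arguments": {
  "increments": [
    {"x": 0.3,"y": 0,"z": 0,"twist": 0},
    {"x": 0.6,"y": 0,"z": 0,"twist": 0},
    {"x": 0.6,"y": 0,"z": 0,"twist": 0},
    {"x": 0.2,"y": 0,"z": 0,"twist": 0},
    {"x": -0.5,"y": 0,"z": 0,"twist": 0},
    {"x": -2,"y": 0,"z": 0,"twist": 0},
    {"x": -4,"y": -2,"z": 0,"twist": 0},
    {"x": -5,"y": -5,"z": 0,"twist": 0}
  ]
}}

```text
time: 39.35
position: [591.6, 85.8, 313.6]
tcp_rot: [-88.2, -40.9, 71.2]
ft_force: [0.2, -0.5, -0.4]
opening: -0.3
```

>>> {"name": "apply_moves", "arguments": {
  "increments": [
    {"x": -1,"y": -3,"z": 0,"twist": 0},
    {"x": -2,"y": -6,"z": 0,"twist": 0},
    {"x": -3,"y": -9,"z": 0,"twist": 0},
    {"x": -3,"y": -9,"z": 0,"twist": 0},
    {"x": -3,"y": -9,"z": 0,"twist": 0},
    {"x": -3,"y": -9,"z": 0,"twist": 0},
    {"x": -3,"y": -9,"z": 0,"twist": 0},
    {"x": -3,"y": -9,"z": 0,"twist": 0}
  ]
}}

```text
time: 40.15
position: [569.3, 9.5, 364.0]
tcp_rot: [-88.5, -40.9, 71.4]
ft_force: [-0.5, -0.6, -0.1]
opening: -0.0
```

```bash
python3 -c "
from pf import *
show()
for n in('scene','top','wrist'):
    d=bot.get_image(n);cv2.imwrite(f'pics/{n}20.png',d['image'])
    if n=='scene':
        cv2.imwrite('pics/scene20z.png',cv2.resize(d['image'][130:290,220:430],None,fx=3.7,fy=3.7,interpolation=cv2.INTER_CUBIC))
"
```

```text
t 40.15 printer-frame tcp [-156.3  -56.1  364. ] tip [-149.1  -55.7  355.7] F [-0.74  0.27 -0.06]
axes x [0.756 0.019 0.655] y [ 0.654  0.043 -0.756] z [-0.042  0.999  0.02 ]
```

View pics/scene20z.png

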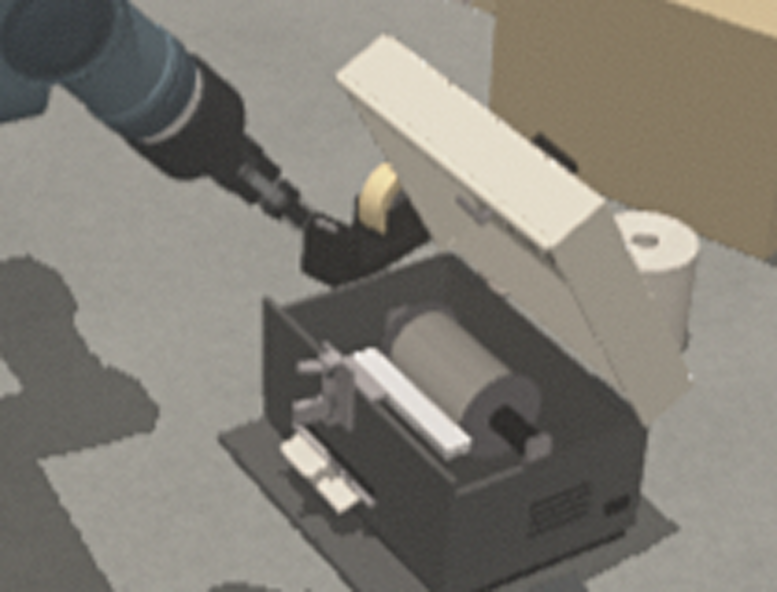

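View pics/top20.png

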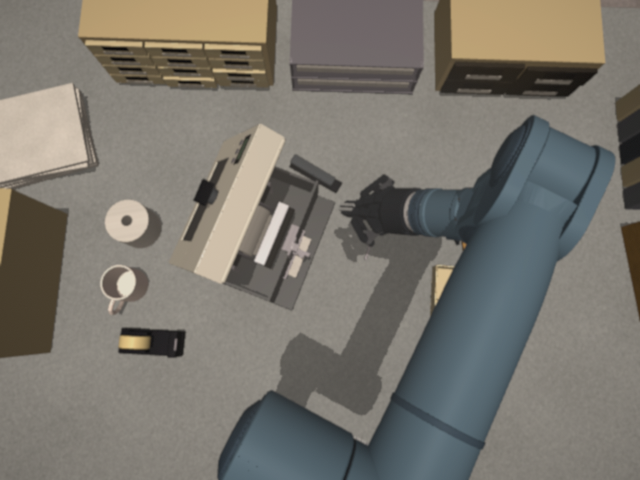

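View pics/wrist20.png

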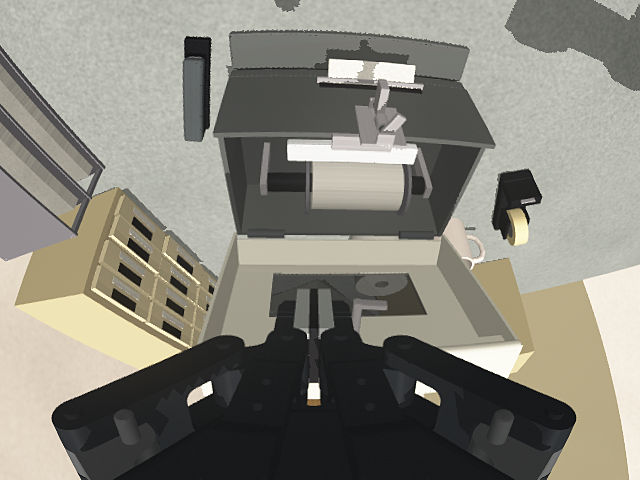

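```bash
python3 -c "
from workcell import bot
s=bot.read_state();print(s['joint_vel'].round(2),s['time']);print(bot.close_job())"
```

```text
[-0.15  0.12  0.21  0.06  0.02 -0.09] 40.3
the job is handed in; nothing more can be done
None
```

I handed the job in at 40.3 s with the hood standing open by itself. No verdict was reported.

- **Latch:** I turned the wing clockwise to its stop. The top camera showed it close to across the printer, where its stop should be.
- **Tilting the fingers:** The moves only allow a twist about the finger axis. I got the 41° forward tilt by pushing the arm against its joint limits in free air, which took about 5 s.
- **Safety catch:** I lifted the lip about 17 mm, until the catch held it. I eased off, found the tongue a little left of mid-width and pushed it about 18 mm left. The sideways force while pushing was about 3 to 6.5 N. I then lifted the lip about 16 mm more in small stages and slid the finger back right.
- **Swing up:** I raised the lip along its arc and backed away.

**Last checks**
- **Hood angle:** The scene camera put it at about 1.055 rad before a last small push and roughly 1.07 rad after it.
- **Robot:** It was clear of the printer, with wrist force under 1 N.
- **Catch:** It looked sprung back when I slid the finger clear. I did not measure its angle.
- **Bystanders:** Those I could see looked undisturbed, but I did not measure their positions. In the last top view the arm covered the notebook, the screwdriver and most of the parts tray.

**What did not go to plan**
- **Stuck push:** One push at a slant stuck on friction at about 21 N on the wrist. I eased off and lifted straight up instead.
- **Catch load:** During the first lift the upward load peaked at about 14 N with the hood on the catch.
- **Lip position:** The wrist camera placed the lip about 5 mm off its nominal position, so I relied on touch there.

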